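Check a pen tablet with its stylus and stow the stylus

TASK

Take the stylus from its rest and, slanting it tip-down as for writing, press the tip gently on the tablet's three printed marks, first the ring, then the cross, then the square, resting on each for about half a second so the sprung panel just gives; only the stylus may press on the tablet, and never hard. Then lay the stylus back across both V-notches of its rest and swing the retaining arm over it until it sits home in its catch, leaving the other things on the desk where they are.

Things in the scene. Friction and masses are not known exactly. Their poses are not given: they have to be found in the camera images.
- stylus: black marker-thick stylus, 160 mm long, round barrel 16 mm in diameter from 75 mm behind to 55 mm ahead of its middle, then a cone to a 7 mm round nib; about 60 g. Origin at its middle on the axis; x axis runs along it to the tip. At the start it lies level in the two V-notches of the rest.
- stylus_tip (a point): the very end of the nib, on the stylus axis 80 mm ahead of its middle; same axes as the stylus.
- rest: fixed grey rest, base 190 (x) x 60 x 8 mm, with a cross-wing 124 mm wide at x = -68 mm for the arm's post and catch. V-notches open upward at x = -45 and +45 mm (14 mm thick in x, 45 mm wide in y, tops 49 mm high): a stylus lying in both has its axis along x, at y = 0, 42 mm above the origin. Fingers fit between. Origin: centre of the underside, on the desk; z up.
- keeper (a joint): angle (rad) of the aluminium retaining arm on its upright pivot post: 0 = closed, across the stylus, home against its catch's stop; grows as it opens, anticlockwise from above, to 1.9. It stays where left. At angle a it points along (-sin a, cos a) in the rest's frame. Bar 95 mm long from the pivot axis, 12 wide, 10 high; underside 53, top 63 mm above the desk, 3 mm above a lying stylus.
- keeper_hinge (a point): point on the retaining arm's pivot axis, at x = -68, y = -38 mm in the rest's frame, 58 mm above the desk (mid-height of the bar). The knuckle there is 20 mm across, its top 66 mm above the desk.
- keeper_end (a point): middle of the retaining arm's free end, 95 mm from the pivot axis. The catch that it swings into stands 86 mm from the pivot: a jaw under the bar (top 52 mm above the desk) and a stop on the far (+x) side of the bar, 64 mm high.
- tablet: fixed aluminium foot (140 x 110 x 8 mm) of the pen tablet, any way round. The panel, 190 (x) x 150 (y) x 10 mm, black with a grey face, stands level and centred over it on an adjustable column: its face lies 39 to 57 mm above the desk, height not reported. It floats on springs: gives 1 mm per 2 N, at most 8 mm. Origin: centre of the foot's underside, on the desk; z up.
- below_ring (a point): point on the desk straight below the centre of the ring mark (25 mm across); at x = -55, y = -35 mm in the tablet's frame.
- below_cross (a point): point on the desk straight below the centre of the cross mark (diagonal X of 28 mm strokes); at x = 55, y = -25 mm in the tablet's frame.
- below_square (a point): point on the desk straight below the centre of the square outline mark (24 mm); at x = -10, y = 40 mm in the tablet's frame.
- mouse: bystander: grey computer mouse 105 x 58 x 29 mm, origin at the underside.
- tumbler: bystander: glass tumbler with white lid, 78 mm across, 165 mm tall, origin at the underside.
- pencil_cup: bystander: wooden pencil cup 76 mm across, 100 mm tall with pencils to 165 mm, origin at the underside.
There are look-alikes about, which are no part of the job. There is more than one size of the rest; the job needs the middle-sized.

How it is judged:
By the outcome, as a careful person would: the job done as asked, in the order asked, and still so for the second after the job is handed in, with the robot touching nothing.
It also fails if it takes over 72 s, if anything falls off the work surface, if the arm or the gripper's body presses on something with over 40 N, if the wrist force passes 120 N, or if a joint passes its speed limit or range.

ROBOT

A 6-joint arm with a two-finger parallel gripper is mounted at the origin on the work surface. World frame = base frame: x ahead of the robot, y to its left, z up, the work surface at z = 0. Lengths are in mm, angles in rad, forces in N, time in s.
With the tool pointing down it reaches from about 275 to 1000 mm from the base axis. Payload 8.4 kg.
Tool frame: the origin (TCP) lies at the very end of the fingers, on their centre line; the grasp point (between the pads) lies 19 mm behind it; z points along the fingers, y is the direction in which the jaws open and shut (so a half turn about z gives the same grasp; the last joint's range is limited). The gripper opens to 85 mm and grips with 20 to 120 N. Pads are 22 mm wide; open, the fingers measure 114 mm over their backs; the gripper's body (76 mm by 85 mm) begins 54 mm behind the grasp point. The pads swing forward as they close: fully open they stand 13 mm farther back than shut.
Start: joints at [-1.298, 0.353, 1.633, -0, 1.155, -0.002], TCP at [169.595, -601.553, 231.281] pointing down, gripper open.
Joint ranges: [-2.63, 2.63], [-0.92, 2.1], [0.06, 2.66], [-1.3, 4.44], [0, 2.69], [-3.02, 3.02]. Speed limits (rad/s): [2.22, 2.22, 2.79, 3.14, 3.14, 3.14].

INTERFACE

Orientations are given as [roll, pitch, yaw] about the fixed x, y, z axes, in that order (R = Rz(yaw) Ry(pitch) Rx(roll)).
In Python, from rig import sense, grab_frame, get_calibration, sign_off, boxes_of, trace gives the robot as it stands.
- The arm moves only by the tool servo_tool, never from a script. Its argument "rows" is a list of rows, each a list of 3 entries, a list of its own where there are three numbers: the finger opening in mm, from 0 to 85.4, then the shift along the tool's x, y, z in mm, then the turn, a rotation vector about the tool's x, y, z in degrees. A call has 1 to 8 rows; each row shifts and turns the commanded pose from where the row before left it, along the tool's axes as they then stand; what a row does not reach is not made up. A row lasts 1/8 s, in which the tool goes at most 62.5 mm and 10.7 degrees, less where a joint would pass 70% of its speed; a pose out of reach is approached as far as the arm can. A call is refused whole if a number of a shift passes 62.5 or a number of a turn 10.7, either way. A call with a gripper value outside its range is refused whole. The fingers move at their own pace and stop on an object; "force" is the grip in N (left out, the last holds). Time passes only in rows, so rows that do not move let the fingers close. It gives the time, the measured TCP pose, the force and the opening at its end, in the units of the state.
- sense(): the state, without advancing time (a new reading comes with each control period).
- grab_frame(name): name is "scene" or "top"; returns the picture (420x560x3 uint8, blue, green, red); there is no depth.
- get_calibration(name): a dict with "intrinsics" (3x3 intrinsics, pixels), "world_to_cam" (4x4, takes a point from world to camera coordinates). Camera axes: x right, y down, z forward; pixel columns grow to the right and rows downward; lengths in mm; the calibration is good to about 2 mm. A picture is of the moment at which its call begins. get_calibration takes no time and is no camera call.
- sign_off(): hands the job in, once; it reports no verdict.
Trained networks look in the newest picture that a camera, given by its name, has taken for a name from the list of things; names that differ only in an ending like _2 or _b are one class to them, and where a whole thing is asked for, a point or a joint stands for the part that bears it (a point fixed in the world has none). Each returns a list of dicts, best first, with "conf" (0 to 1); they miss things now and then, are a little off and sometimes report something else, mostly with a low value. They report only what shows in the picture. A call takes as long as a camera call. They do not tell look-alikes from the thing itself.
- boxes_of(camera, thing): "centre" ([x, y, z] in mm, in the coordinates of the camera as it stood for that picture, good to about 4 mm: the middle of the surface that is visible of it).
- trace(camera, thing): "mask" (420x560 bool, what is visible of it).
The state is a dict: "clock": time; "qpos": joint angles; "qvel": joint speeds; "joint_efforts": joint torques, N m; "eef_pos": TCP position; "tcp_rot": TCP orientation; "contact_force": force on the tool from outside, world axes, zero at the start; "wrist_torque": the same for the moment, N m; "opening": opening from 0.0 (shut) to 1.0 (fully open).
Only numpy, scipy, OpenCV 4.12 (cv2) and the standard library are available. Lean on these libraries where they do the work, as an engineer would, in place of code of your own. Each camera call takes 0.05 s, during which the arm holds its last target. There are 200 camera calls.

## Working session

There is one attempt and no reset: what is moved stays moved. The work goes in short steps, Python scripts to look and compute and a tool call to move; the robot and the scene stay as the last step left them, time stands still between calls to the robot, and variables do not carry over. Pictures are saved under pics/ and viewed, about 8 in all and at most 12, crops included, and the job is handed in when it is done.

Besides the shell and the picture viewer there is one more tool, called after "Call:" by a JSON object that holds its "fn" and its "kwargs". servo_tool: Moves the arm, as the interface text tells. Its arguments: {"type":"object","properties":{"rows":{"type":"array","items":{"type":"array"}},"force":{"type":"number"}},"required":["rows"]}

```bash
mkdir -p pics
cat > h.py <<'E'
import numpy as np, cv2
from rig import *
def cal(n):
    c=get_calibration(n); return np.array(c["intrinsics"],float),np.array(c["world_to_cam"],float)
def proj(n,p):
    K,T=cal(n); q=T[:3,:3]@np.array(p,float)+T[:3,3]; u=K@q; return u[:2]/u[2]
def ray(n,uv,z):
    K,T=cal(n); R,t=T[:3,:3],T[:3,3]; c=-R.T@t
    d=R.T@np.linalg.inv(K)@np.array([uv[0],uv[1],1.]); return c+d*(z-c[2])/d[2]
def c2w(n,p):
    K,T=cal(n); return T[:3,:3].T@(np.array(p)-T[:3,3])
E
python3 - <<'E'
from h import *
for n in ("scene","top"):
    cv2.imwrite(f"pics/{n}0.png",grab_frame(n))
    K,T=cal(n); print(n,K.round(1).tolist(),"cam at",(-T[:3,:3].T@T[:3,3]).round())
    for th in ("stylus","rest","keeper","keeper_end","tablet","mouse","tumbler","pencil_cup"):
        for b in boxes_of(n,th):
            w=c2w(n,b["centre"]); print(n,th,round(b["conf"],2),w.round(),proj(n,w).round())
print(sense())
E
```

```text
scene [[536.5, 0.0, 275.3], [0.0, 536.5, 213.8], [0.0, 0.0, 1.0]] cam at [1003. -885. 1497.]
scene stylus 0.62 [479. -69.  52.] [255. 210.]
scene rest 0.93 [ 318. -285.   11.] [177. 244.]
scene rest 0.58 [ 345. -590.   13.] [123. 327.]
scene rest 0.55 [ 489. -111.   13.] [251. 227.]
scene keeper 0.87 [ 313. -641.   88.] [ 96. 326.]
scene keeper_end 0.85 [ 318. -641.   93.] [ 97. 327.]
scene keeper_end 0.61 [ 296. -315.   49.] [164. 242.]
scene keeper_end 0.42 [ 491. -182.   64.] [239. 235.]
scene tablet 0.92 [586. 235.  54.] [327. 159.]
scene tablet 0.57 [ 490. -112.   12.] [251. 227.]
scene mouse 0.97 [749. -58.  29.] [330. 247.]
scene tumbler 0.77 [ 747. -246.  166.] [304. 273.]
scene pencil_cup 0.62 [620. 448.  99.] [363. 115.]
top [[380.8, 0.0, 282.8], [0.0, 380.8, 208.3], [0.0, 0.0, 1.0]] cam at [ 367.  -57. 1086.]
top stylus 0.57 [478. -67.  48.] [284. 231.]
top stylus 0.33 [742. -50.  25.] [278. 141.]
top rest 0.86 [ 319. -286.    5.] [362. 290.]
top rest 0.82 [ 337. -592.   10.] [472. 283.]
top rest 0.6 [ 479. -100.   12.] [296. 232.]
top keeper 0.85 [ 315. -638.   86.] [505.
[... 436 characters left out ...]
5. 175.]
{'clock': 0.9, 'qpos': array([-1.29837115e+00,  3.52974188e-01,  1.63339546e+00, -1.45067696e-05,
        1.15521938e+00, -2.43663879e-03]), 'qvel': array([ 8.97472207e-05,  8.51103805e-04, -1.80284343e-04,  1.01637605e-03,
       -8.25445948e-05,  1.13316864e-03]), 'joint_efforts': array([ 4.27263411e-03, -6.05153918e+01, -3.42445242e+01,  2.37120466e-04,
        9.61681071e-04,  2.59951378e-05]), 'eef_pos': array([ 169.60729068, -601.5466133 ,  231.29904426]), 'tcp_rot': array([3.14158907e+00, 1.32808008e-05, 2.74867674e-01]), 'contact_force': array([0.42681223, 0.07483433, 0.1126452 ]), 'wrist_torque': array([-0.04202798,  0.03990327,  0.0196643 ]), 'opening': 0.9971372780195501}
```

Run:
```python
from h import *
i=cv2.imread("pics/scene0.png");t=cv2.imread("pics/top0.png")
cv2.imwrite("pics/both.png",np.vstack([cv2.resize(t,(780,585))])) 
a=cv2.resize(t[120:330,130:410],(784,588),interpolation=cv2.INTER_CUBIC);cv2.imwrite("pics/topc.png",a)
b=cv2.resize(i[120:330,150:430],(784,588),interpolation=cv2.INTER_CUBIC);cv2.imwrite("pics/scc.png",b)
```

```text
(no output)
```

View pics/both.png

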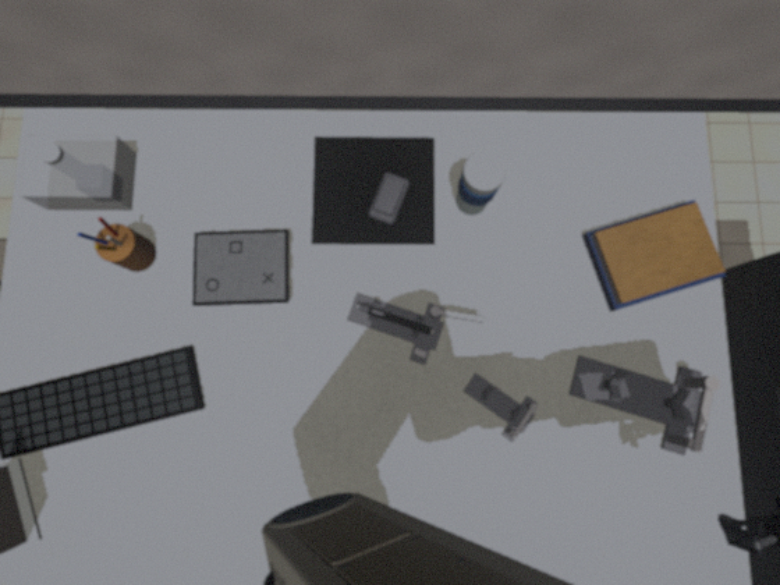

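View pics/topc.png

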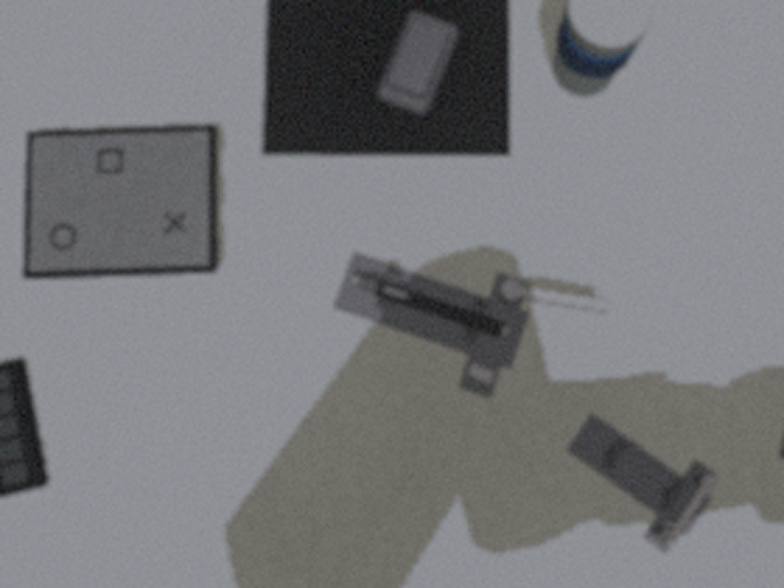

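View pics/scc.png

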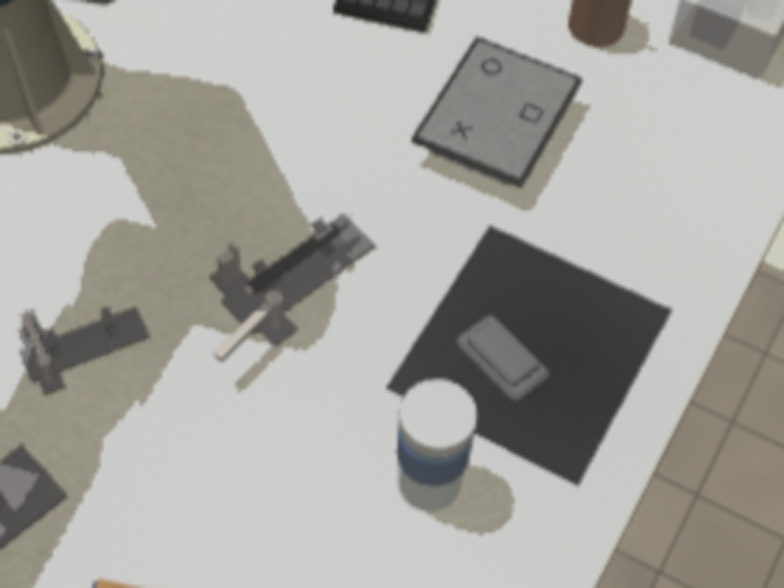

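Three rests show in the top view: small at (362,290), large at (472,283) and the middle-sized one at (290,230). The middle-sized rest holds the black stylus, and the crops confirm its open bar at (330,227), so it is the one meant. The wing is at its right end and the stylus tip points left. On the panel the ring is at about (152,204), the cross at (192,200) and the square at (169,177).

Run:
```python
from h import *
M={}
for n in ("scene","top"):
    f=grab_frame(n); g=cv2.cvtColor(f,cv2.COLOR_BGR2GRAY)
    s=trace(n,"stylus"); print(n,[(round(a["conf"],2),int(a["mask"].sum()),np.argwhere(a["mask"]).mean(0)[::-1].round()) for a in s])
    m=s[0]["mask"]; p=np.argwhere(m)[:,::-1].astype(np.float32)
    c=p.mean(0); d=np.linalg.svd(p-c,full_matrices=False)[2][0]; t=(p-c)@d
    e=[ray(n,c+d*k,42) for k in (t.min(),t.max())]
    w=[np.ptp(((p-c)@[-d[1],d[0]])[(t>a)&(t<a+4)]) for a in np.arange(t.min(),t.max(),4)]
    print(" ends@42",np.round(e,1).tolist(),"len",np.linalg.norm(e[0]-e[1]).round(1),"yaw",np.degrees(np.arctan2(*(e[1]-e[0])[1::-1])).round(1),np.round(w,1))
    tm=trace(n,"tablet")[0]["mask"].astype(np.uint8)
    r=cv2.erode(cv2.morphologyEx(tm,cv2.MORPH_CLOSE,np.ones((9,9))),np.ones((9,9)))
    bl=cv2.GaussianBlur(g,(0,0),.8).astype(float); dif=cv2.medianBlur(g,21).astype(float)-bl
    b=((dif>10)&(r>0)).astype(np.uint8); b=cv2.dilate(b,np.ones((3,3)))
    k,l,st,ce=cv2.connectedComponentsWithStats(b)
    for i in range(1,k):
        if st[i,4]>25:
            x,y,w_,h_=st[i,:4]; uv=(x+(w_-1)/2,y+(h_-1)/2); print("  mark",uv,(w_,h_),st[i,4],[ray(n,uv,z).round(1)[:2].tolist() for z in (39,48,57)])
    for th in ("keeper","keeper_end","rest"):
        for q in trace(n,th):
            print("  ",th,round(q["conf"],2),np.argwhere(q["mask"]).mean(0)[::-1].round(1),q["mask"].sum())
    q=np.argwhere(tm>0)[:,::-1].astype(np.float32); print("  tablet rect",cv2.minAreaRect(q),ray(n,cv2.minAreaRect(q)[0],48).round(1))
```

```text
scene [(0.46, 210, array([254., 212.]))]
 ends@42 [[504.4, 6.2, 42.0], [455.1, -136.9, 42.0]] len 151.3 yaw -109.0 [3.  4.2 4.4 4.1 4.5 4.5 5.  5.5 5.5 5.6 4.4]
  mark (np.float64(325.0), np.float64(143.0)) (np.int32(11), np.int32(9)) 84 [[542.1, 310.8], [544.9, 303.4], [547.8, 296.0]]
  mark (np.float64(339.5), np.float64(160.0)) (np.int32(12), np.int32(9)) 95 [[621.1, 266.9], [623.5, 259.8], [625.9, 252.6]]
  mark (np.float64(314.5), np.float64(166.0)) (np.int32(10), np.int32(9)) 64 [[558.0, 199.0], [560.8, 192.3], [563.5, 185.6]]
   keeper 0.65 [162.4 240.6] 66
   keeper 0.6 [ 96.7 326.1] 347
   keeper 0.57 [238.4 236. ] 165
   keeper_end 0.74 [ 96.7 326.1] 351
   keeper_end 0.55 [239.3 235.1] 143
   keeper_end 0.46 [163.4 242.5] 55
   rest 0.7 [250.5 221.2] 966
   rest 0.7 [122.6 318.3] 3048
   rest 0.45 [329.2 246.7] 486
  tablet rect ((327.018310546875, 158.59910583496094), (43.349918365478516, 47.820289611816406), 28.178592681884766) [583.2 243.4  48. ]
top [(0.76, 328, array([285., 230.])), (0.35, 1150, array([ 88., 177.]))]
 ends@42 [[507.5, 8.3, 42.0], [458.0, -139.6, 42.0]] len 155.9 yaw -108.5 [3.5 4.8 5.4 5.7 5.4 5.1 5.4 5.7 6.3 6.3 6.  6.3 6.  6.  0.9]
  mark (np.float64(168.5), np.float64(176.5)) (np.int32(12), np.int32(12)) 126 [[630.1, 258.9], [627.8, 256.2], [625.6, 253.5]]
  mark (np.float64(192.0), np.float64(199.5)) (np.int32(9), np.int32(10)) 82 [[564.5, 189.9], [562.8, 187.8], [561.1, 185.6]]
  mark (np.float64(152.0), np.float64(204.0)) (np.int32(13), np.int32(13)) 125 [[551.1, 300.5], [549.5, 297.5], [547.9, 294.4]]
   keeper 0.84 [504.8 294.3] 522
   keeper 0.7 [376.1 301.4] 165
   keeper 0.5 [323.6 225.1] 157
   keeper_end 0.62 [326.2 225.6] 172
   keeper_end 0.47 [375.9 301.7] 109
   rest 0.89 [467.1 286.2] 3846
   rest 0.83 [290.8 232.2] 1550
  tablet rect ((171.76560974121094, 191.73338317871094), (52.650028228759766, 69.18981170654297), 88.15238952636719) [584.4 244.8  48. ]
```

```bash
cat >> h.py <<'E'
from scipy.spatial.transform import Rotation as Ro
def rot(yaw,tilt=0):  # tool x at azimuth yaw(deg), tool down, then tip-down tilt
    return Ro.from_euler("xyz",[180,0,yaw],degrees=True)*Ro.from_rotvec([0,-tilt,0],degrees=True)
def plan(target,R1,op,n=None,start=None):
    s=sense(); p=np.array(s["eef_pos"]) if start is None else np.array(start[0],float)
    R=Ro.from_euler("xyz",s["tcp_rot"]) if start is None else start[1]
    d=np.array(target,float)-p; rv=(R.inv()*R1).as_rotvec(degrees=True)
    n=n or int(max(np.ceil(np.linalg.norm(d)/55),np.ceil(np.linalg.norm(rv)/10),1))
    rows=[]
    for i in range(n):
        rows.append([op,R.inv().apply(d/n).round(1).tolist(),(rv/n).round(2).tolist()]); R=R*Ro.from_rotvec(rv/n,degrees=True)
    print(n,str(rows).replace(" ",""))
def st():
    s=sense(); print(s["clock"],np.round(s["eef_pos"],1),np.degrees(s["tcp_rot"]).round(2),"F",np.round(s["contact_force"],2),"op",round(s["opening"]*85.4,1),"q",np.round(s["qpos"],2))
E
python3 -c "
from h import *
plan([486,-56,150],rot(71.3),50,n=13)"
```

```text
13 [[50,[34.8,-33.8,6.3],[-0.0,-0.0,-4.27]],[50,[37.2,-31.1,6.3],[-0.0,-0.0,-4.27]],[50,[39.4,-28.2,6.3],[-0.0,-0.0,-4.27]],[50,[41.4,-25.2,6.3],[-0.0,-0.0,-4.27]],[50,[43.2,-22.1,6.3],[-0.0,-0.0,-4.27]],[50,[44.7,-18.8,6.3],[-0.0,-0.0,-4.27]],[50,[46.0,-15.4,6.3],[-0.0,-0.0,-4.27]],[50,[47.0,-11.9,6.3],[-0.0,-0.0,-4.27]],[50,[47.8,-8.4,6.3],[-0.0,-0.0,-4.27]],[50,[48.3,-4.8,6.3],[-0.0,-0.0,-4.27]],[50,[48.5,-1.2,6.3],[-0.0,-0.0,-4.27]],[50,[48.5,2.4,6.3],[-0.0,-0.0,-4.27]],[50,[48.1,6.0,6.3],[-0.0,-0.0,-4.27]]]
```

Call:
{"fn": "servo_tool", "kwargs": {"rows": [[50,[35,-34,6],[0,0,-4.3]],[50,[37,-31,6],[0,0,-4.3]],[50,[39,-28,6],[0,0,-4.3]],[50,[41,-25,6],[0,0,-4.3]],[50,[43,-22,6],[0,0,-4.3]],[50,[45,-19,6],[0,0,-4.3]],[50,[46,-15,6],[0,0,-4.3]],[50,[47,-12,6],[0,0,-4.3]]], "force": 70}}

```text
clock: 2.5
eef_pos: [364.0, -265.1, 183.4]
tcp_rot: [3.141, -0.0, 0.877]
contact_force: [0.8, -0.9, -0.3]
opening: 0.584
```

```bash
python3 -c "
from h import *
st();plan([486,-56,150],rot(71.3),50)"
```

```text
2.5 [ 364.  -265.1  183.4] [179.95  -0.    50.27] F [ 0.81 -0.89 -0.29] op 49.9 q [-0.63  0.14  2.04  0.    0.96  0.06]
5 [[50,[47.8,-8.0,6.7],[0.01,0.0,-4.21]],[50,[48.2,-4.4,6.7],[0.01,0.0,-4.21]],[50,[48.4,-0.9,6.7],[0.01,0.0,-4.21]],[50,[48.3,2.7,6.7],[0.01,0.0,-4.21]],[50,[48.0,6.2,6.7],[0.01,0.0,-4.21]]]
```

Call:
{"fn": "servo_tool", "kwargs": {"rows": [[50,[48,-8,7],[0,0,-4.2]],[50,[48,-4,7],[0,0,-4.2]],[50,[48,-1,7],[0,0,-4.2]],[50,[48,3,7],[0,0,-4.2]],[50,[48,6,6],[0,0,-4.2]],[50,[0,0,0],[0,0,0]]]}}

```text
clock: 3.25
eef_pos: [487.0, -56.1, 149.0]
tcp_rot: [3.141, -0.0, 1.246]
contact_force: [-0.5, -0.2, 0.6]
opening: 0.585
```

```bash
python3 -c "
from h import *
st()
for n in ('top','scene'):
    f=grab_frame(n);g=f.copy()
    # predicted rest points for stylus mid (482.7,-65.6), yaw 71.4 drawn as check
    c,s=np.cos(np.radians(71.4)),np.sin(np.radians(71.4))
    for (x,y,z) in [(80,0,42),(-75,0,50),(-68,-38,66),(-68,48,64),(95,30,8),(95,-30,8),(45,-22,49),(45,22,49)]:
        u=proj(n,[482.7+c*x-s*y,-65.6+s*x+c*y,z]).round().astype(int); g[u[1],u[0]]=(0,0,255)
    sl=(slice(180,280),slice(230,370)) if n=='top' else (slice(165,265),slice(190,330))
    cv2.imwrite(f'pics/c_{n}.png',cv2.resize(g[sl],(560,400),interpolation=cv2.INTER_NEAREST))
a=np.hstack([cv2.imread('pics/c_top.png'),cv2.imread('pics/c_scene.png')]);cv2.imwrite('pics/c.png',cv2.resize(np.vstack([cv2.imread('pics/c_top.png'),cv2.imread('pics/c_scene.png')]),(420,600)))
"
```

```text
3.25 [487.  -56.1 149. ] [ 1.7999e+02 -3.0000e-02  7.1390e+01] F [-0.46 -0.25  0.58] op 50.0 q [-0.12  0.25  1.99  0.    0.9   0.21]
```

View pics/c.png

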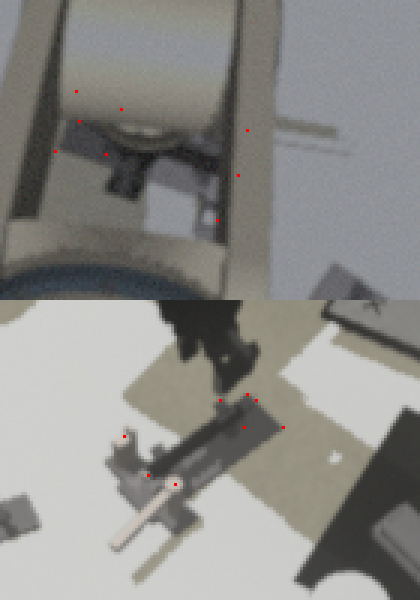

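Call:
{"fn": "servo_tool", "kwargs": {"rows": [[50,[0,-1,45],[0,0,0]],[50,[0,0,45],[0,0,0]],[50,[0,0,26],[0,0,0]],[50,[0,0,10],[0,0,0]],[16,[0,0,0],[0,0,0]],[12,[0,0,0],[0,0,0]],[10,[0,0,0],[0,0,0]],[10,[0,0,0],[0,0,0]]], "force": 70}}

```text
clock: 4.35
eef_pos: [485.5, -58.5, 24.4]
tcp_rot: [3.14, 0.0, 1.242]
contact_force: [-2.3, -2.9, 7.7]
opening: 0.163
```

```bash
python3 -c "
from h import *
st()"
```

```text
4.35 [485.5 -58.5  24.4] [179.9    0.    71.16] F [-2.32 -2.86  7.75] op 13.9 q [-0.12  0.46  2.07 -0.    0.62  0.21]
```

Call:
{"fn": "servo_tool", "kwargs": {"rows": [[10,[0,0,-5],[0,0,0]],[10,[0,0,-15],[0,0,0]],[10,[0,0,-40],[0,0,0]],[10,[0,0,-50],[0,0,0]],[10,[0,0,-30],[0,0,0]],[10,[0,0,0],[0,0,0]]]}}

```text
clock: 5.1
eef_pos: [486.6, -58.2, 166.6]
tcp_rot: [3.136, -0.001, 1.242]
contact_force: [-0.1, -0.5, -0.3]
opening: 0.161
```

```bash
python3 -c "
from h import *
st()
f=grab_frame('scene')
p=sense()['eef_pos'];R=rot(71.2)
u=proj('scene',p+[0,0,19]);x,y=u.astype(int);print(u)
cv2.imwrite('pics/held.png',cv2.resize(f[y-60:y+60,x-80:x+80],(800,600),interpolation=cv2.INTER_CUBIC))
print('tip',proj('scene',p+[0,0,19]+R.apply([70,0,0]))-u+[80,60],'tail',proj('scene',p+[0,0,19]+R.apply([-85,0,0]))-u+[80,60])
"
```

```text
5.1 [486.6 -58.2 166.6] [ 1.7967e+02 -7.0000e-02  7.1150e+01] F [-0.12 -0.45 -0.29] op 13.7 q [-0.12  0.22  1.98  0.    0.93  0.21]
[257.78592331 184.03134154]
tip [97.26704074 48.08598578] tail [58.27887857 74.98726698]
```

View pics/held.png

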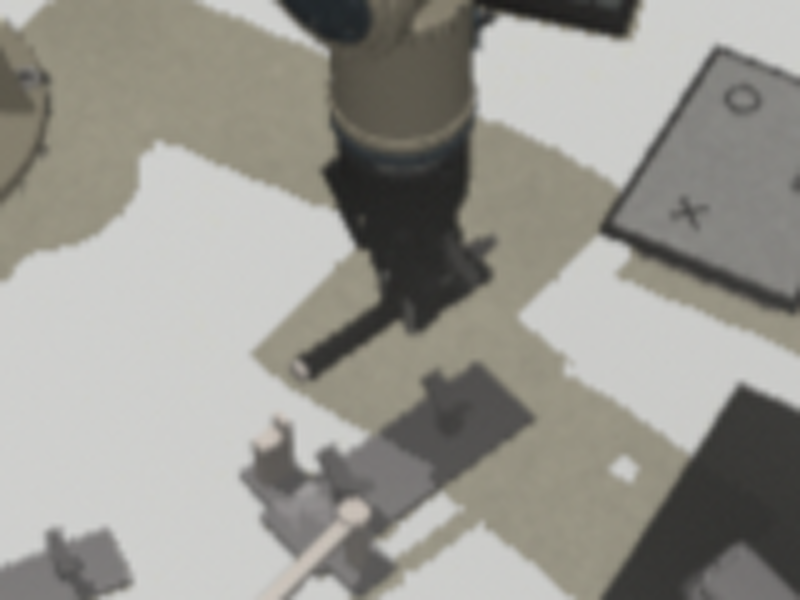

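```bash
cat >> h.py <<'E'
TIP=np.array([72,0,-17.6]); RW=rot(5,45)
RING,CROSS,SQ=np.array([548,295.5]),np.array([562,186.5]),np.array([626,254])
def tcp_for(tip,R=RW): return np.array(tip,float)-R.apply(TIP)
def tipnow():
    s=sense(); return np.array(s["eef_pos"])+Ro.from_euler("xyz",s["tcp_rot"]).apply(TIP)
E
python3 -c "
from h import *
a=tcp_for([*RING,120]);print(a)
w=[a[0],a[1],180]
plan(w,rot(5),10); plan(a,RW,10,start=(w,rot(5)))"
```

```text
[484.88432403 289.97809386 158.4666089 ]
7 [[10,[47.0,-16.1,-2.2],[0.02,-0.02,9.45]],[10,[43.7,-23.6,-2.2],[0.02,-0.02,9.45]],[10,[39.3,-30.5,-2.2],[0.02,-0.02,9.45]],[10,[33.7,-36.5,-2.2],[0.02,-0.02,9.45]],[10,[27.3,-41.6,-2.2],[0.02,-0.02,9.45]],[10,[20.1,-45.5,-2.2],[0.02,-0.02,9.45]],[10,[12.3,-48.2,-2.2],[0.02,-0.02,9.45]]]
5 [[10,[0.0,-0.0,4.3],[0.0,-9.0,-0.0]],[10,[0.7,-0.0,4.3],[0.0,-9.0,-0.0]],[10,[1.3,-0.0,4.1],[0.0,-9.0,-0.0]],[10,[2.0,-0.0,3.8],[0.0,-9.0,-0.0]],[10,[2.5,-0.0,3.5],[0.0,-9.0,-0.0]]]
```

Call:
{"fn": "servo_tool", "kwargs": {"rows": [[10,[47,-16,-2],[0,0,9.4]],[10,[44,-24,-2],[0,0,9.4]],[10,[39,-31,-2],[0,0,9.4]],[10,[34,-37,-2],[0,0,9.4]],[10,[27,-42,-2],[0,0,9.4]],[10,[20,-45,-2],[0,0,9.4]],[10,[12,-48,-2],[0,0,9.4]],[10,[0,0,4],[0,-9,0]]], "force": 90}}

```text
clock: 6.15
eef_pos: [479.3, 293.7, 173.0]
tcp_rot: [3.141, 0.16, 0.094]
contact_force: [-0.4, -1.0, -0.5]
opening: 0.153
```

```bash
python3 -c "
from h import *
st(); plan(tcp_for([*RING,120]),RW,10)"
```

```text
6.15 [479.3 293.7 173. ] [179.99   9.2    5.4 ] F [-0.43 -1.04 -0.51] op 13.1 q [0.51 0.4  1.72 0.07 1.17 1.95]
4 [[10,[1.9,1.1,3.4],[0.05,-8.95,0.09]],[10,[2.4,1.1,3.0],[0.05,-8.95,0.09]],[10,[2.8,1.1,2.6],[0.05,-8.95,0.09]],[10,[3.2,1.1,2.2],[0.05,-8.95,0.09]]]
```

Call:
{"fn": "servo_tool", "kwargs": {"rows": [[10,[2,1,3],[0,-9,0]],[10,[2,1,3],[0,-9,0]],[10,[3,1,3],[0,-9,0]],[10,[3,1,2],[0,-9,0]],[10,[0,0,0],[0,0,0]],[10,[0,0,0],[0,0,0]]]}}

```text
clock: 6.9
eef_pos: [487.0, 286.8, 158.6]
tcp_rot: [3.141, 0.784, 0.093]
contact_force: [0.7, 0.1, 0.6]
opening: 0.156
```

```bash
python3 -c "
from h import *
st(); t=tipnow(); print('tip',t)
f=grab_frame('scene'); u=proj('scene',t); r=proj('scene',[*RING,55]); print(u,r)
g=grab_frame('top');print(proj('top',t),proj('top',[*RING,55]))
v=grab_frame
cv2.imwrite('pics/tilt.png',np.hstack([cv2.resize(f[90:190,270:370],(400,400),interpolation=cv2.INTER_CUBIC),cv2.resize(g[150:250,110:210],(400,400),interpolation=cv2.INTER_CUBIC)]))"
```

```text
6.9 [487.  286.8 158.6] [179.97  44.91   5.33] F [0.73 0.06 0.62] op 13.3 q [0.4  0.77 1.33 0.22 1.79 1.84]
tip [550.11829856 292.73902925 120.27947924]
[326.8321843  131.69079146] [324.94415628 143.49916023]
[144.53243517 198.86385867] [151.83595894 204.10249446]
```

View pics/tilt.png

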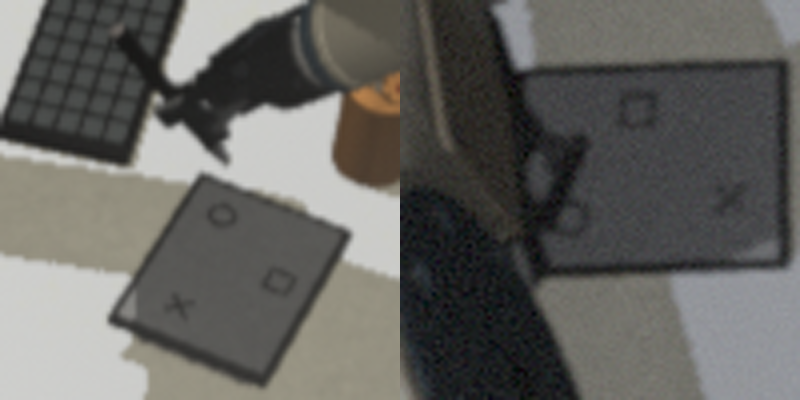

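```bash
python3 -c "
from h import *
plan(tcp_for([*RING,70]),RW,10,n=3)
R=RW; print('down 1mm tool',R.inv().apply([0,0,-1]),'x',R.inv().apply([1,0,0]),'y',R.inv().apply([0,1,0]))"
```

```text
3 [[10,[11.7,-1.0,12.7],[0.08,-0.07,0.1]],[10,[11.7,-1.0,12.7],[0.08,-0.07,0.1]],[10,[11.7,-1.0,12.7],[0.08,-0.07,0.1]]]
down 1mm tool [ 7.07106781e-01 -1.21430643e-16  7.07106781e-01] x [ 0.70441603  0.08715574 -0.70441603] y [ 0.06162842 -0.9961947  -0.06162842]
```

Call:
{"fn": "servo_tool", "kwargs": {"rows": [[10,[12,-1,13],[0,0,0]],[10,[11,-1,12],[0,0,0]],[10,[11,-1,12],[0,0,0]],[10,[0,0,0],[0,0,0]],[10,[0,0,0],[0,0,0]]]}}

```text
clock: 7.62
eef_pos: [485.1, 289.7, 108.9]
tcp_rot: [3.142, 0.786, 0.093]
contact_force: [-0.1, 0.1, 0.1]
opening: 0.153
```

```bash
python3 -c "
from h import *
st(); t=tipnow(); print('tip',t)
f=grab_frame('scene'); u=proj('scene',t); r=proj('scene',[*RING,55]); print((u-[290,110])*[8,8],(r-[290,110])*8)
g=grab_frame('top');print((proj('top',t)-[130,180])*8,(proj('top',[*RING,55])-[130,180])*8)
cv2.imwrite('pics/near.png',np.hstack([cv2.resize(f[110:160,290:340],(400,400),interpolation=cv2.INTER_CUBIC),cv2.convertScaleAbs(cv2.resize(g[180:230,130:180],(400,400),interpolation=cv2.INTER_CUBIC),alpha=1.7)]))"
```

```text
7.625 [485.1 289.7 108.9] [180.    45.02   5.34] F [-0.1   0.06  0.14] op 13.1 q [0.4  0.82 1.35 0.22 1.72 1.83]
tip [548.15443184 295.555749    70.40140338]
[283.06199343 244.85591435] [279.55325021 267.99328185]
[159.39702976 184.39665187] [174.68767155 192.81995565]
```

View pics/near.png

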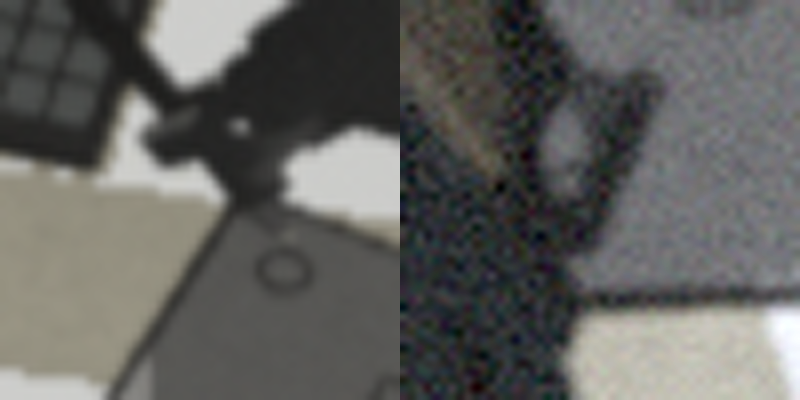

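Call:
{"fn": "servo_tool", "kwargs": {"rows": [[10,[3.5,0,3.5],[0,0,0]],[10,[3.5,0,3.5],[0,0,0]],[10,[0,0,0],[0,0,0]]]}}

```text
clock: 8.1
eef_pos: [484.8, 289.5, 98.6]
tcp_rot: [3.141, 0.786, 0.093]
contact_force: [0.4, 0.1, -0.0]
opening: 0.157
```

Call:
{"fn": "servo_tool", "kwargs": {"rows": [[10,[1.4,0,1.4],[0,0,0]],[10,[0,0,0],[0,0,0]]]}}

```text
clock: 8.35
eef_pos: [485.0, 289.6, 96.9]
tcp_rot: [3.142, 0.786, 0.093]
contact_force: [0.5, -0.4, -0.5]
opening: 0.154
```

Call:
{"fn": "servo_tool", "kwargs": {"rows": [[10,[1.4,0,1.4],[0,0,0]],[10,[0,0,0],[0,0,0]]]}}

```text
clock: 8.6
eef_pos: [484.9, 289.6, 94.9]
tcp_rot: [3.141, 0.786, 0.093]
contact_force: [0.2, 0.3, -0.7]
opening: 0.155
```

Call:
{"fn": "servo_tool", "kwargs": {"rows": [[10,[0.7,0,0.7],[0,0,0]],[10,[0,0,0],[0,0,0]]]}}

```text
clock: 8.85
eef_pos: [485.0, 289.6, 94.0]
tcp_rot: [3.142, 0.785, 0.093]
contact_force: [0.2, 0.4, 0.0]
opening: 0.157
```

Call:
{"fn": "servo_tool", "kwargs": {"rows": [[10,[0.7,0,0.7],[0,0,0]],[10,[0,0,0],[0,0,0]]]}}

```text
clock: 9.1
eef_pos: [485.0, 289.6, 93.0]
tcp_rot: [-3.142, 0.785, 0.093]
contact_force: [-1.0, -0.4, -1.0]
opening: 0.154
```

Call:
{"fn": "servo_tool", "kwargs": {"rows": [[10,[0.7,0,0.7],[0,0,0]],[10,[0,0,0],[0,0,0]]]}}

```text
clock: 9.35
eef_pos: [485.0, 289.6, 92.0]
tcp_rot: [3.142, 0.786, 0.093]
contact_force: [-0.3, 0.4, 0.0]
opening: 0.154
```

Call:
{"fn": "servo_tool", "kwargs": {"rows": [[10,[0.7,0,0.7],[0,0,0]],[10,[0,0,0],[0,0,0]]]}}

```text
clock: 9.6
eef_pos: [485.0, 289.6, 91.0]
tcp_rot: [3.142, 0.786, 0.093]
contact_force: [0.0, -0.5, -0.7]
opening: 0.159
```

Call:
{"fn": "servo_tool", "kwargs": {"rows": [[10,[0.7,0,0.7],[0,0,0]],[10,[0,0,0],[0,0,0]]]}}

```text
clock: 9.85
eef_pos: [485.0, 289.6, 90.0]
tcp_rot: [3.142, 0.786, 0.093]
contact_force: [-0.2, 0.8, -0.7]
opening: 0.152
```

Call:
{"fn": "servo_tool", "kwargs": {"rows": [[10,[0.7,0,0.7],[0,0,0]],[10,[0,0,0],[0,0,0]]]}}

```text
clock: 10.1
eef_pos: [485.0, 289.7, 89.1]
tcp_rot: [-3.142, 0.786, 0.093]
contact_force: [-0.4, 0.7, 0.2]
opening: 0.155
```

Call:
{"fn": "servo_tool", "kwargs": {"rows": [[10,[0.7,0,0.7],[0,0,0]],[10,[0,0,0],[0,0,0]]]}}

```text
clock: 10.35
eef_pos: [484.9, 289.7, 88.2]
tcp_rot: [-3.142, 0.786, 0.093]
contact_force: [-0.6, -0.2, 0.3]
opening: 0.153
```

Call:
{"fn": "servo_tool", "kwargs": {"rows": [[10,[0.7,0,0.7],[0,0,0]],[10,[0,0,0],[0,0,0]]]}}

```text
clock: 10.6
eef_pos: [484.9, 289.7, 87.2]
tcp_rot: [-3.141, 0.786, 0.093]
contact_force: [-1.3, 1.2, 2.3]
opening: 0.156
```

```bash
python3 -c "
from h import *
st(); t=tipnow(); print('tip',t)
f=grab_frame('scene'); u=proj('scene',t); print((u-[300,110])*10)
cv2.imwrite('pics/near2.png',cv2.convertScaleAbs(cv2.resize(f[110:160,300:350],(500,500),interpolation=cv2.INTER_CUBIC),alpha=1.6))"
```

```text
10.6 [484.9 289.7  87.2] [-179.99   45.02    5.35] F [-1.29  1.18  2.34] op 13.3 q [0.4  0.85 1.35 0.22 1.7  1.82]
tip [547.94718135 295.6062884   48.74671226]
[247.86757452 346.39347391]
```

View pics/near2.png

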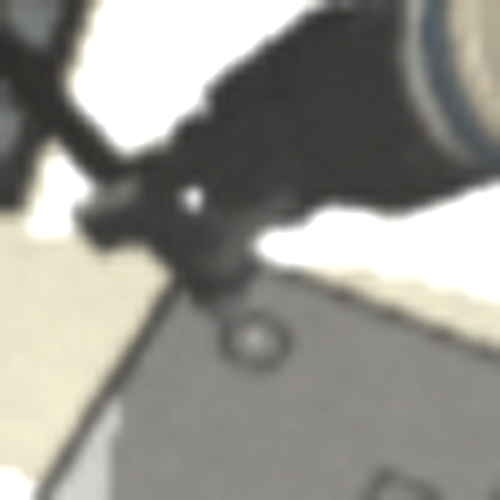

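Call:
{"fn": "servo_tool", "kwargs": {"rows": [[10,[0.5,0,0.5],[0,0,0]],[10,[0,0,0],[0,0,0]],[10,[0,0,0],[0,0,0]]]}}

```text
clock: 11.02
eef_pos: [484.9, 289.7, 86.5]
tcp_rot: [-3.141, 0.786, 0.093]
contact_force: [-2.5, 1.0, 4.3]
opening: 0.157
```

Call:
{"fn": "servo_tool", "kwargs": {"rows": [[10,[0,0,0],[0,0,0]],[10,[0,0,0],[0,0,0]]]}}

```text
clock: 11.28
eef_pos: [485.0, 289.7, 86.5]
tcp_rot: [-3.141, 0.785, 0.093]
contact_force: [-2.5, 1.5, 2.8]
opening: 0.153
```

```bash
python3 -c "
from h import *
p=sense()['eef_pos'];R=Ro.from_euler('xyz',sense()['tcp_rot']);t=tipnow();print(t)
a=t+[0,0,20]; b=[562,189,a[2]]; c=[562,189,t[2]+4]
f=lambda x:p+np.array(x)-t
plan(f(a),R,10,n=1);plan(f(b),R,10,n=3,start=(f(a),R));plan(f(c),R,10,n=1,start=(f(b),R))"
```

```text
[548.07125486 295.57188074  47.99878558]
1 [[10,[-14.1,-0.0,-14.1],[0.0,0.0,0.0]]]
3 [[10,[0.9,35.8,-0.9],[0.0,0.0,0.0]],[10,[0.9,35.8,-0.9],[0.0,0.0,0.0]],[10,[0.9,35.8,-0.9],[0.0,0.0,0.0]]]
1 [[10,[11.3,0.0,11.3],[0.0,0.0,0.0]]]
```

Call:
{"fn": "servo_tool", "kwargs": {"rows": [[10,[-5,0,-5],[0,0,0]],[10,[-9,0,-9],[0,0,0]],[10,[1,36,-1],[0,0,0]],[10,[1,36,-1],[0,0,0]],[10,[1,36,-1],[0,0,0]],[10,[0,0,0],[0,0,0]],[10,[0,0,0],[0,0,0]]]}}

```text
clock: 12.15
eef_pos: [499.7, 182.9, 106.7]
tcp_rot: [-3.141, 0.784, 0.093]
contact_force: [-0.8, -0.3, -1.1]
opening: 0.158
```

```bash
python3 -c "
from h import *
st();t=tipnow();print(t)
p=sense()['eef_pos'];R=Ro.from_euler('xyz',sense()['tcp_rot'])
plan(p+np.array([562,189,52.5])-t,R,10,n=2)
f=grab_frame('scene'); u=proj('scene',t); print((u-[290,130])*10, (proj('scene',[562,189,49.5])-[290,130])*10)
cv2.imwrite('pics/cross.png',cv2.convertScaleAbs(cv2.resize(f[130:190,290:350],(600,600),interpolation=cv2.INTER_CUBIC),alpha=1.6))"
```

```text
12.15 [499.7 182.9 106.7] [-179.97   44.94    5.33] F [-0.76 -0.29 -1.09] op 13.5 q [0.27 0.8  1.41 0.13 1.71 1.71]
[562.78864401 188.77953979  68.32788777]
2 [[10,[5.3,-0.1,5.9],[0.0,0.0,0.0]],[10,[5.3,-0.1,5.9],[0.0,0.0,0.0]]]
[249.82212829 331.96737122] [244.04036762 365.10614721]
```

View pics/cross.png

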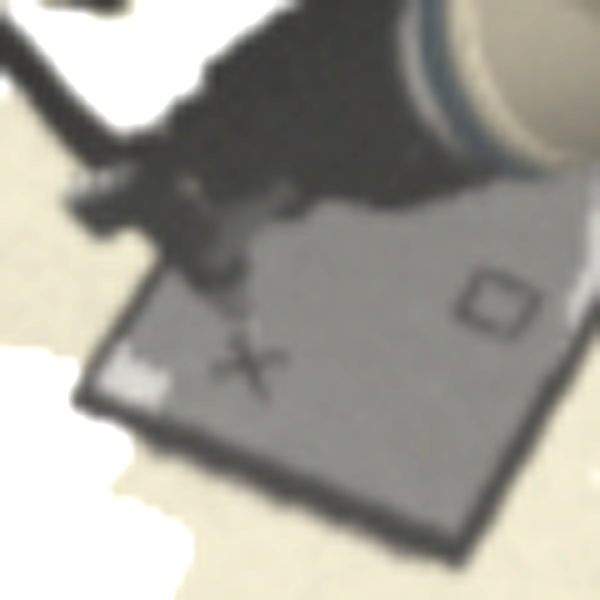

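Call:
{"fn": "servo_tool", "kwargs": {"rows": [[10,[5,0,6],[0,0,0]],[10,[5,0,6],[0,0,0]],[10,[1.4,0,1.4],[0,0,0]],[10,[0,0,0],[0,0,0]]]}}

```text
clock: 12.7
eef_pos: [497.7, 182.6, 88.5]
tcp_rot: [-3.141, 0.786, 0.094]
contact_force: [-0.7, 1.3, 0.4]
opening: 0.154
```

Call:
{"fn": "servo_tool", "kwargs": {"rows": [[10,[0.7,0,0.7],[0,0,0]],[10,[0,0,0],[0,0,0]]]}}

```text
clock: 12.95
eef_pos: [497.8, 182.4, 87.9]
tcp_rot: [-3.141, 0.786, 0.093]
contact_force: [-0.2, 1.1, 0.6]
opening: 0.154
```

Call:
{"fn": "servo_tool", "kwargs": {"rows": [[10,[0.7,0,0.7],[0,0,0]],[10,[0,0,0],[0,0,0]]]}}

```text
clock: 13.2
eef_pos: [497.8, 182.4, 86.9]
tcp_rot: [-3.141, 0.786, 0.093]
contact_force: [-2.5, 0.3, 2.8]
opening: 0.153
```

Call:
{"fn": "servo_tool", "kwargs": {"rows": [[10,[0.3,0,0.3],[0,0,0]],[10,[0,0,0],[0,0,0]],[10,[0,0,0],[0,0,0]],[10,[0,0,0],[0,0,0]]]}}

```text
clock: 13.7
eef_pos: [497.8, 182.4, 86.4]
tcp_rot: [-3.142, 0.786, 0.093]
contact_force: [-2.3, -0.1, 3.7]
opening: 0.154
```

```bash
python3 -c "
from h import *
st();t=tipnow();print(t)
p=sense()['eef_pos'];R=Ro.from_euler('xyz',sense()['tcp_rot'])
f=lambda x:p+np.array(x)-t
a=t+[0,0,20];b=[626,257,a[2]]
plan(f(b),R,10,n=2,start=(f(a),R));plan(f([626,257,51.5]),R,10,n=1,start=(f(b),R))"
```

```text
13.7 [497.8 182.4  86.4] [-180.     45.01    5.35] F [-2.25 -0.05  3.72] op 13.1 q [0.27 0.82 1.42 0.12 1.68 1.71]
[560.91771683 188.26602948  47.88273659]
2 [[10,[25.2,-31.2,-25.2],[0.0,0.0,0.0]],[10,[25.2,-31.2,-25.2],[0.0,0.0,0.0]]]
1 [[10,[11.6,0.0,11.6],[0.0,0.0,0.0]]]
```

Call:
{"fn": "servo_tool", "kwargs": {"rows": [[10,[-5,0,-5],[0,0,0]],[10,[-9,0,-9],[0,0,0]],[10,[25,-31,-25],[0,0,0]],[10,[25,-31,-25],[0,0,0]],[10,[0,0,0],[0,0,0]],[10,[5,0,5],[0,0,0]],[10,[5,0,5],[0,0,0]],[10,[0,0,0],[0,0,0]]]}}

```text
clock: 14.7
eef_pos: [561.8, 249.9, 91.3]
tcp_rot: [3.141, 0.787, 0.092]
contact_force: [-0.0, 0.4, 0.0]
opening: 0.155
```

```bash
python3 -c "
from h import *
st();print(tipnow())"
```

```text
14.7 [561.8 249.9  91.3] [179.95  45.1    5.28] F [-0.03  0.45  0.01] op 13.2 q [0.33 0.92 1.18 0.17 1.8  1.78]
[624.80675894 255.72339478  52.73240614]
```

Near the target (626,257), so I'll descend with a 1 mm nudge.

Call:
{"fn": "servo_tool", "kwargs": {"rows": [[10,[2.0,-1,0.6],[0,0,0]],[10,[0.7,0,0.7],[0,0,0]],[10,[0,0,0],[0,0,0]]]}}

```text
clock: 15.08
eef_pos: [563.5, 251.7, 89.2]
tcp_rot: [-3.142, 0.785, 0.093]
contact_force: [0.3, -0.8, 1.3]
opening: 0.157
```

Call:
{"fn": "servo_tool", "kwargs": {"rows": [[10,[0.7,0,0.7],[0,0,0]],[10,[0,0,0],[0,0,0]]]}}

```text
clock: 15.32
eef_pos: [563.4, 251.8, 88.2]
tcp_rot: [-3.142, 0.786, 0.093]
contact_force: [0.0, 0.0, 0.8]
opening: 0.157
```

Call:
{"fn": "servo_tool", "kwargs": {"rows": [[10,[0.7,0,0.7],[0,0,0]],[10,[0,0,0],[0,0,0]]]}}

```text
clock: 15.58
eef_pos: [563.3, 251.8, 87.3]
tcp_rot: [3.142, 0.786, 0.093]
contact_force: [-0.8, -0.4, 3.0]
opening: 0.154
```

Call:
{"fn": "servo_tool", "kwargs": {"rows": [[10,[0.5,0,0.5],[0,0,0]],[10,[0,0,0],[0,0,0]],[10,[0,0,0],[0,0,0]],[10,[0,0,0],[0,0,0]]]}}

```text
clock: 16.08
eef_pos: [563.4, 251.7, 86.5]
tcp_rot: [3.142, 0.786, 0.093]
contact_force: [-1.3, -0.1, 4.1]
opening: 0.153
```

```bash
python3 -c "
from h import *
st();print(tipnow())
p=sense()['eef_pos'];R=Ro.from_euler('xyz',sense()['tcp_rot'])
p2=p+[0,0,60]; 
w=[500,200,175]
plan(w,rot(5),10,n=5,start=(p2,R)); plan([486.2,-58.4,140],rot(71.2),10,n=7,start=(w,rot(5)))"
```

```text
16.075 [563.4 251.7  86.5] [180.    45.01   5.34] F [-1.28 -0.13  4.06] op 13.1 q [0.33 0.93 1.18 0.17 1.8  1.78]
[626.46169842 257.64771284  48.04948658]
5 [[10,[-13.6,9.1,5.6],[0.03,9.0,0.06]],[10,[-14.3,9.1,3.4],[0.03,9.0,0.06]],[10,[-14.7,9.2,1.1],[0.03,9.0,0.06]],[10,[-14.6,9.2,-1.2],[0.03,9.0,0.06]],[10,[-14.3,9.2,-3.5],[0.03,9.0,0.06]]]
7 [[10,[-5.2,36.6,5.0],[0.0,0.0,-9.46]],[10,[-11.1,35.3,5.0],[0.0,0.0,-9.46]],[10,[-16.8,32.9,5.0],[0.0,0.0,-9.46]],[10,[-22.0,29.7,5.0],[0.0,0.0,-9.46]],[10,[-26.5,25.7,5.0],[0.0,0.0,-9.46]],[10,[-30.4,21.0,5.0],[0.0,0.0,-9.46]],[10,[-33.4,15.7,5.0],[0.0,0.0,-9.46]]]
```

Call:
{"fn": "servo_tool", "kwargs": {"rows": [[10,[-8,0,-8],[0,0,0]],[10,[-34,0,-34],[0,0,0]],[10,[0,0,0],[0,0,0]],[10,[-14,9,6],[0,9,0]],[10,[-14,9,3],[0,9,0]],[10,[-15,9,1],[0,9,0]],[10,[-15,9,-1],[0,9,0]],[10,[-14,9,-3],[0,9,0]]]}}

```text
clock: 17.08
eef_pos: [499.5, 200.4, 174.7]
tcp_rot: [-3.141, -0.007, 0.093]
contact_force: [0.2, 0.6, -0.6]
opening: 0.154
```

Call:
{"fn": "servo_tool", "kwargs": {"rows": [[10,[-5,37,5],[0,0,-9.5]],[10,[-11,35,5],[0,0,-9.5]],[10,[-17,33,5],[0,0,-9.5]],[10,[-22,30,5],[0,0,-9.5]],[10,[-27,26,5],[0,0,-9.5]],[10,[-30,21,5],[0,0,-9.5]],[10,[-33,16,5],[0,0,-9.5]],[10,[0,0,0],[0,0,0]]]}}

```text
clock: 18.08
eef_pos: [488.2, -60.1, 138.6]
tcp_rot: [-3.141, 0.0, 1.253]
contact_force: [0.2, 0.2, 0.2]
opening: 0.151
```

```bash
python3 -c "
from h import *
st(); plan([486.4,-58.4,100],rot(71.2),10,n=2)"
```

```text
18.075 [488.2 -60.1 138.6] [-1.7999e+02  2.0000e-02  7.1790e+01] F [0.21 0.15 0.22] op 12.9 q [-0.13  0.27  2.   -0.    0.88  0.19]
2 [[10,[0.5,-1.1,19.3],[-0.0,0.01,0.3]],[10,[0.5,-1.1,19.3],[-0.0,0.01,0.3]]]
```

Call:
{"fn": "servo_tool", "kwargs": {"rows": [[10,[0.5,-1,19],[0,0,0.3]],[10,[0.5,-1,20],[0,0,0.3]],[10,[0,0,0],[0,0,0]]]}}

```text
clock: 18.45
eef_pos: [486.0, -55.9, 99.0]
tcp_rot: [-3.139, 0.0, 1.242]
contact_force: [0.1, -0.4, -0.1]
opening: 0.153
```

```bash
python3 -c "
from h import *
st(); plan([486.0,-58.4,60],rot(71.2),10,n=2)
f=grab_frame('scene');p=sense()['eef_pos'];R=rot(71.2)
for k in (72,-88): print(proj('scene',p+R.apply([k,0,-17.6]))-[205,160])
for m in trace('scene','stylus'):
  q=np.argwhere(m['mask'])[:,::-1].astype(np.float32);d=cv2.fitLine(q,2,0,.01,.01).ravel();print(round(m['conf'],2),d,q.min(0),q.max(0))
cv2.imwrite('pics/before.png',cv2.convertScaleAbs(cv2.resize(f[160:250,205:325],(800,600),interpolation=cv2.INTER_CUBIC),alpha=1.3))"
```

```text
18.45 [486.  -55.9  99. ] [-1.7986e+02  2.0000e-02  7.1170e+01] F [ 0.09 -0.41 -0.15] op 13.1 q [-0.12  0.33  2.03  0.    0.79  0.21]
2 [[10,[-1.2,0.5,19.5],[-0.07,0.01,-0.01]],[10,[-1.2,0.4,19.5],[-0.07,0.01,-0.01]]]
[70.92469826 24.31750602]
[32.04669255 51.60221129]
0.69 [  0.8169254  -0.5767433 249.3622    201.71654  ] [238. 184.] [274. 210.]
```

View pics/before.png

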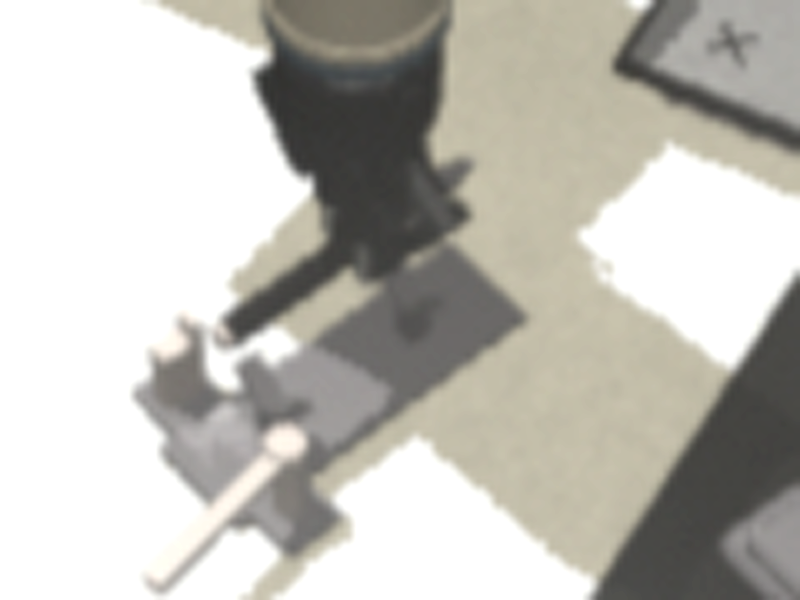

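Call:
{"fn": "servo_tool", "kwargs": {"rows": [[10,[-1,0.5,19],[0,0,0]],[10,[-1.5,0,19],[0,0,0]],[10,[0,0,18],[0,0,0]],[10,[0,0,10],[0,0,0]],[10,[0,0,4],[0,0,0]],[10,[0,0,0],[0,0,0]]]}}

```text
clock: 19.3
eef_pos: [487.0, -59.2, 30.3]
tcp_rot: [3.141, -0.0, 1.243]
contact_force: [-0.1, -0.3, -0.9]
opening: 0.155
```

Call:
{"fn": "servo_tool", "kwargs": {"rows": [[10,[0,-1,3],[0,0,0]],[10,[0,0,0],[0,0,0]]]}}

```text
clock: 19.55
eef_pos: [485.7, -58.9, 27.1]
tcp_rot: [3.141, -0.0, 1.243]
contact_force: [-0.9, 0.1, 0.0]
opening: 0.154
```

Call:
{"fn": "servo_tool", "kwargs": {"rows": [[10,[0,0,2],[0,0,0]],[10,[0,0,0],[0,0,0]]]}}

```text
clock: 19.8
eef_pos: [485.8, -58.9, 25.1]
tcp_rot: [3.141, -0.0, 1.243]
contact_force: [0.1, -0.1, 2.4]
opening: 0.154
```

Call:
{"fn": "servo_tool", "kwargs": {"rows": [[10,[0,0,0.7],[0,0,0]],[16,[0,0,0],[0,0,0]],[20,[0,0,0],[0,0,0]],[30,[0,0,0],[0,0,0]],[45,[0,0,0],[0,0,0]],[50,[0,0,-30],[0,0,0]],[50,[0,0,-50],[0,0,0]],[50,[0,0,-50],[0,0,0]]]}}

```text
clock: 20.8
eef_pos: [485.3, -58.9, 155.4]
tcp_rot: [-3.141, 0.0, 1.243]
contact_force: [1.5, -0.5, -1.4]
opening: 0.587
```

```bash
python3 -c "
from h import *
st();grab_frame('scene')
for m in trace('scene','stylus'):
    p=np.argwhere(m['mask'])[:,::-1].astype(np.float32); c=p.mean(0); d=np.linalg.svd(p-c,full_matrices=False)[2][0]; t=(p-c)@d
    print(round(m['conf'],2),len(p),[ray('scene',c+d*k,42).round(1).tolist() for k in (t.min(),t.max())])
c,s=np.cos(np.radians(71.4)),np.sin(np.radians(71.4)); O=np.array([482.7,-65.6])
W=lambda x,y:O+[c*x-s*y,s*x+c*y]
print('hinge',W(-68,-38),'open end@1.7',W(-68-95*np.sin(1.7),-38+95*np.cos(1.7)))
for m in trace('scene','keeper_end'):
    p=np.argwhere(m['mask'])[:,::-1].astype(np.float32); q=p.mean(0); d=np.linalg.svd(p-q,full_matrices=False)[2][0]; t=(p-q)@d
    print(round(m['conf'],2),len(p),[ray('scene',q+d*k,63).round(1).tolist() for k in (t.min(),t.max())])
"
```

```text
20.8 [485.3 -58.9 155.4] [-1.7995e+02  1.0000e-02  7.1240e+01] F [ 1.48 -0.46 -1.44] op 50.1 q [-0.12  0.24  1.99  0.    0.91  0.2 ]
0.52 200 [[505.3, 9.0, 42.0], [454.9, -136.7, 42.0]]
0.21 1870 [[532.1, 139.9, 42.0], [635.7, 357.0, 42.0]]
hinge [ 497.02596655 -142.16870563] open end@1.7 [ 478.57829831 -235.36035513]
0.7 367 [[221.2, -610.6, 63.0], [366.6, -654.3, 63.0]]
0.65 213 [[496.8, -129.1, 63.0], [480.5, -236.6, 63.0]]
0.28 742 [[581.6, 611.0, 63.0], [643.7, 384.7, 63.0]]
```

```bash
cat >> h.py <<'E'
HG=np.array([497,-142.2]); Y0=71.4
def kp(a,h,r=65,z=55):
    t=np.radians(Y0)+a; d=np.array([-np.sin(t),np.cos(t)]); m=np.array([np.cos(t),np.sin(t)])
    return [*(HG+r*d-h*m),z],rot(Y0+np.degrees(a)-90)
E
python3 -c "
from h import *
P=kp(1.75,34,z=130); plan(*P,0,n=4)
Q=kp(1.75,34); plan(*Q,0,n=2,start=P); print(P[0])
S=kp(1.7,22); plan(*S,0,n=1,start=Q)
for a in np.arange(1.6,0.29,-.1): T=kp(a,22); plan(*T,0,n=1,start=S); S=T"
```

```text
4 [[0,[-33.4,20.2,6.8],[0.08,-0.01,-2.61]],[0,[-34.2,18.6,6.7],[0.08,-0.01,-2.61]],[0,[-35.0,17.1,6.7],[0.08,-0.01,-2.61]],[0,[-35.8,15.5,6.7],[0.08,-0.01,-2.61]]]
2 [[0,[0.0,-0.0,37.5],[0.0,0.0,0.0]],[0,[0.0,-0.0,37.5],[0.0,0.0,0.0]]]
[np.float64(521.2215898752752), np.float64(-211.4409891893087), 130]
1 [[0,[-1.0,-15.3,-0.0],[0.0,-0.0,2.86]]]
1 [[0,[-1.9,-6.6,-0.0],[-0.0,-0.0,5.73]]]
1 [[0,[-1.9,-6.6,-0.0],[0.0,-0.0,5.73]]]
1 [[0,[-1.9,-6.6,-0.0],[0.0,-0.0,5.73]]]
1 [[0,[-1.9,-6.6,-0.0],[0.0,-0.0,5.73]]]
1 [[0,[-1.9,-6.6,-0.0],[-0.0,-0.0,5.73]]]
1 [[0,[-1.9,-6.6,-0.0],[0.0,-0.0,5.73]]]
1 [[0,[-1.9,-6.6,-0.0],[-0.0,-0.0,5.73]]]
1 [[0,[-1.9,-6.6,-0.0],[0.0,-0.0,5.73]]]
1 [[0,[-1.9,-6.6,-0.0],[-0.0,-0.0,5.73]]]
1 [[0,[-1.9,-6.6,-0.0],[-0.0,-0.0,5.73]]]
1 [[0,[-1.9,-6.6,-0.0],[0.0,-0.0,5.73]]]
1 [[0,[-1.9,-6.6,-0.0],[0.0,-0.0,5.73]]]
1 [[0,[-1.9,-6.6,-0.0],[0.0,-0.0,5.73]]]
1 [[0,[-1.9,-6.6,-0.0],[0.0,-0.0,5.73]]]
```

Call:
{"fn": "servo_tool", "kwargs": {"rows": [[0,[-33,20,7],[0,0,-2.6]],[0,[-34,19,7],[0,0,-2.6]],[0,[-35,17,7],[0,0,-2.6]],[0,[-36,16,7],[0,0,-2.6]],[0,[0,0,0],[0,0,0]],[0,[0,0,38],[0,0,0]],[0,[0,0,34],[0,0,0]],[0,[0,0,0],[0,0,0]]], "force": 40}}

```text
clock: 21.95
eef_pos: [517.3, -209.2, 51.4]
tcp_rot: [-3.135, -0.002, 1.425]
contact_force: [0.2, -0.2, 1.8]
opening: -0.002
```

```bash
python3 -c "
from h import *
st();Q=kp(1.75,34);print(Q[0]);plan(*kp(1.7,22),0,n=2)"
```

```text
21.95 [ 517.3 -209.2   51.4] [-1.7963e+02 -1.0000e-01  8.1640e+01] F [ 0.25 -0.22  1.79] op -0.2 q [-0.39  0.49  1.9   0.    0.76 -0.24]
[np.float64(521.2215898752752), np.float64(-211.4409891893087), 55]
2 [[0,[-1.3,-5.5,-1.8],[-0.19,-0.05,1.42]],[0,[-1.5,-5.5,-1.8],[-0.19,-0.05,1.42]]]
```

Call:
{"fn": "servo_tool", "kwargs": {"rows": [[0,[-1.5,-5.5,-2],[0,0,1.4]],[0,[-1.5,-5.5,-2],[0,0,1.4]],[0,[-1.9,-6.6,0],[0,0,5.7]],[0,[-1.9,-6.6,0],[0,0,5.7]],[0,[0,0,0],[0,0,0]]]}}

```text
clock: 22.58
eef_pos: [495.0, -212.9, 59.5]
tcp_rot: [3.14, 0.0, 1.177]
contact_force: [-0.7, -0.2, -0.0]
opening: -0.001
```

```bash
python3 -c "
from h import *
st();print(kp(1.5,22)[0])"
```

```text
22.575 [ 495.  -212.9   59.5] [179.91   0.    67.42] F [-0.71 -0.23 -0.04] op -0.1 q [-0.41  0.45  1.95 -0.    0.74 -0.01]
[np.float64(492.26412105407246), np.float64(-210.65853818633232), 55]
```

Call:
{"fn": "servo_tool", "kwargs": {"rows": [[0,[-1.9,-7.6,4.5],[0,0,5.7]],[0,[-1.9,-6.6,0],[0,0,5.7]],[0,[-1.9,-6.6,0],[0,0,5.7]],[0,[-1.9,-6.6,0],[0,0,5.7]],[0,[0,0,0],[0,0,0]]]}}

```text
clock: 23.2
eef_pos: [468.8, -206.6, 56.0]
tcp_rot: [3.138, -0.0, 0.781]
contact_force: [-3.9, -6.3, 15.2]
opening: 0.002
```

```bash
python3 -c "
from h import *
st();print(kp(1.1,22)[0])
grab_frame('scene')
for m in trace('scene','keeper')+trace('scene','keeper_end'):
    p=np.argwhere(m['mask'])[:,::-1].astype(np.float32); q=p.mean(0); d=np.linalg.svd(p-q,full_matrices=False)[2][0]; t=(p-q)@d
    print(round(m['conf'],2),len(p),[ray('scene',q+d*k,63).round(1).tolist() for k in (t.min(),t.max())])"
```

```text
23.2 [ 468.8 -206.6   56. ] [ 1.7977e+02 -2.0000e-02  4.4720e+01] F [-3.86 -6.33 15.16] op 0.2 q [-0.42  0.42  2.01 -0.    0.71  0.37]
[np.float64(465.9789561731917), np.float64(-203.41025110139017), 55]
0.82 294 [[223.9, -610.6, 63.0], [366.4, -655.0, 63.0]]
0.6 76 [[262.9, -295.5, 63.0], [329.2, -340.2, 63.0]]
0.54 93 [[501.6, -134.6, 63.0], [442.3, -217.8, 63.0]]
0.72 375 [[223.4, -610.3, 63.0], [366.2, -653.9, 63.0]]
0.37 823 [[539.0, -8.6, 63.0], [466.2, -231.7, 63.0]]
```

```bash
python3 -c "
from h import *
f=grab_frame('scene');g=grab_frame('top');u=proj('scene',[469,-206,57]).astype(int);v=proj('top',[469,-206,57]).astype(int);print(u,v)
k=lambda f,u:cv2.resize(f[u[1]-30:u[1]+30,u[0]-20:u[0]+20],(400,600),interpolation=cv2.INTER_CUBIC)
cv2.imwrite('pics/push.png',cv2.convertScaleAbs(np.hstack([k(f,u),k(g,v)]),alpha=1.5))"
```

```text
[229 239] [335 233]
```

View pics/push.png

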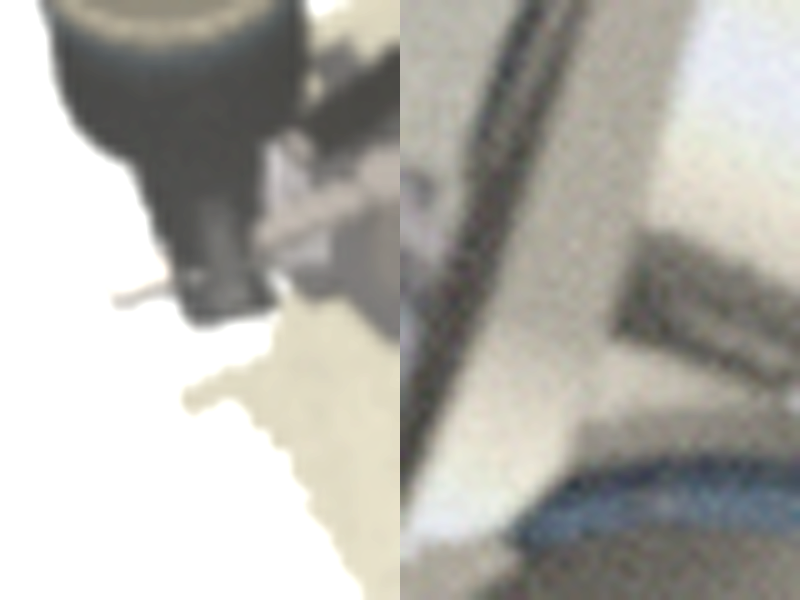

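The finger stands on the near side of the bar, and the bar passes behind it at (150,290), so it is pushing correctly. The upward force is probably friction from lowering the finger against the bar. I'll carry on.

Call:
{"fn": "servo_tool", "kwargs": {"rows": [[0,[-1.9,-6.6,-1.5],[0,0,5.7]],[0,[-1.9,-6.6,0],[0,0,5.7]],[0,[-1.9,-6.6,0],[0,0,5.7]],[0,[0,0,0],[0,0,0]]]}}

```text
clock: 23.95
eef_pos: [451.3, -193.6, 56.4]
tcp_rot: [3.14, -0.001, 0.482]
contact_force: [-1.4, -1.4, 5.4]
opening: -0.006
```

```bash
python3 -c "
from h import *
st();print(kp(.8,22)[0]);S=kp(.6,19,z=56);plan(*S,0,n=2)
for a,h in ((.45,18),(.3,17)): T=kp(a,h,z=56); plan(*T,0,n=2,start=S); S=T"
```

```text
23.95 [ 451.3 -193.6   56.4] [ 1.7993e+02 -5.0000e-02  2.7610e+01] F [-1.36 -1.39  5.37] op -0.5 q [-0.41  0.4   2.05 -0.    0.69  0.68]
[np.float64(449.27559884621013), np.float64(-191.50904110315), 55]
2 [[0,[-1.6,-9.5,0.2],[0.03,-0.03,5.91]],[0,[-2.6,-9.3,0.2],[0.03,-0.03,5.91]]]
2 [[0,[-1.0,-5.5,-0.0],[0.0,-0.0,4.3]],[0,[-1.4,-5.4,-0.0],[0.0,-0.0,4.3]]]
2 [[0,[-0.9,-5.5,-0.0],[-0.0,-0.0,4.3]],[0,[-1.3,-5.4,-0.0],[-0.0,-0.0,4.3]]]
```

Call:
{"fn": "servo_tool", "kwargs": {"rows": [[0,[-1.6,-9.4,-0.5],[0,0,5.9]],[0,[-2.6,-9.3,0],[0,0,5.9]],[0,[-1,-5.5,0],[0,0,4.3]],[0,[-1.4,-5.4,0],[0,0,4.3]],[0,[-0.9,-5.5,0],[0,0,4.3]],[0,[-1.3,-5.4,0],[0,0,4.3]],[0,[0,0,0],[0,0,0]]]}}

```text
clock: 24.82
eef_pos: [431.9, -157.4, 56.5]
tcp_rot: [3.141, -0.001, -0.023]
contact_force: [0.0, 0.8, 4.1]
opening: 0.001
```

```bash
python3 -c "
from h import *
st();print(kp(.3,17)[0]);S=kp(.15,16,z=57);plan(*S,0,n=2)
for a,h in ((.05,16),(0,15)): T=kp(a,h,z=57); plan(*T,0,n=2,start=S); S=T"
```

```text
24.825 [ 431.9 -157.4   56.5] [ 1.7998e+02 -8.0000e-02 -1.3200e+00] F [0.01 0.75 4.07] op 0.1 q [-0.35  0.36  2.12  0.    0.66  1.24]
[np.float64(431.60102793346687), np.float64(-157.5939745563261), 55]
2 [[0,[-1.0,-5.3,-0.3],[0.01,-0.04,4.34]],[0,[-1.4,-5.3,-0.3],[0.01,-0.04,4.34]]]
2 [[0,[-0.6,-3.3,-0.0],[-0.0,-0.0,2.86]],[0,[-0.8,-3.2,-0.0],[-0.0,-0.0,2.86]]]
2 [[0,[-0.3,-2.1,-0.0],[-0.0,-0.0,1.43]],[0,[-0.4,-2.1,-0.0],[-0.0,-0.0,1.43]]]
```

Call:
{"fn": "servo_tool", "kwargs": {"rows": [[0,[-1,-5.3,-0.3],[0,0,4.3]],[0,[-1.4,-5.3,-0.3],[0,0,4.3]],[0,[-0.6,-3.3,0],[0,0,2.9]],[0,[-0.8,-3.2,0],[0,0,2.9]],[0,[0,0,0],[0,0,0]]]}}

```text
clock: 25.45
eef_pos: [429.6, -140.1, 56.6]
tcp_rot: [3.142, -0.0, -0.274]
contact_force: [0.3, -0.2, 0.2]
opening: 0.001
```

Call:
{"fn": "servo_tool", "kwargs": {"rows": [[0,[-0.3,-2,0],[0,0,1.4]],[0,[0,0,0],[0,0,0]]]}}

```text
clock: 25.7
eef_pos: [429.9, -138.1, 56.5]
tcp_rot: [-3.142, -0.0, -0.301]
contact_force: [0.2, 0.6, 2.5]
opening: -0.005
```

Call:
{"fn": "servo_tool", "kwargs": {"rows": [[0,[-0.3,-2,0],[0,0,1.4]],[0,[0,0,0],[0,0,0]]]}}

```text
clock: 25.95
eef_pos: [430.1, -136.0, 56.5]
tcp_rot: [-3.142, -0.0, -0.326]
contact_force: [0.6, 0.3, 3.1]
opening: 0.003
```

Call:
{"fn": "servo_tool", "kwargs": {"rows": [[0,[0,-1,0],[0,0,0]],[0,[0,0,0],[0,0,0]]]}}

```text
clock: 26.2
eef_pos: [430.4, -135.2, 56.4]
tcp_rot: [3.141, -0.0, -0.325]
contact_force: [-0.7, -2.0, 4.0]
opening: -0.002
```

Call:
{"fn": "servo_tool", "kwargs": {"rows": [[0,[0,-1,0],[0,0,0]],[0,[0,0,0],[0,0,0]]]}}

```text
clock: 26.45
eef_pos: [430.5, -134.9, 56.4]
tcp_rot: [3.14, -0.0, -0.325]
contact_force: [-2.4, -8.4, 4.5]
opening: 0.0
```

Call:
{"fn": "servo_tool", "kwargs": {"rows": [[0,[0,-1,0],[0,0,0]],[0,[0,0,0],[0,0,0]]]}}

```text
clock: 26.7
eef_pos: [430.6, -134.6, 56.4]
tcp_rot: [3.139, -0.0, -0.324]
contact_force: [-5.1, -14.6, 4.1]
opening: 0.0
```

```bash
python3 -c "
from h import *
st();print(kp(0,15)[0])
grab_frame('scene')
for m in trace('scene','keeper')+trace('scene','keeper_end'):
    p=np.argwhere(m['mask'])[:,::-1].astype(np.float32); q=p.mean(0); d=np.linalg.svd(p-q,full_matrices=False)[2][0]; t=(p-q)@d
    print(round(m['conf'],2),len(p),[ray('scene',q+d*k,63).round(1).tolist() for k in (t.min(),t.max())])
print('closed end',kp(0,0,95)[0])"
```

```text
26.7 [ 430.6 -134.6   56.4] [ 1.7987e+02 -1.0000e-02 -1.8570e+01] F [ -5.14 -14.62   4.13] op 0.0 q [-0.3   0.35  2.13 -0.    0.65  1.59]
[np.float64(430.61066370990585), np.float64(-135.68417104576923), 55]
0.88 341 [[225.9, -613.2, 63.0], [366.2, -654.0, 63.0]]
0.66 63 [[266.8, -298.5, 63.0], [324.6, -338.7, 63.0]]
0.64 65 [[445.4, -125.9, 63.0], [504.5, -144.1, 63.0]]
0.62 86 [[440.8, -123.8, 63.0], [504.5, -144.7, 63.0]]
0.54 305 [[224.3, -611.1, 63.0], [366.5, -654.5, 63.0]]
closed end [np.float64(406.96200104908934), np.float64(-111.89886561668335), 55]
```

Call:
{"fn": "servo_tool", "kwargs": {"rows": [[0,[0,-1,0],[0,0,0]],[0,[0,0,0],[0,0,0]],[0,[0,0,0],[0,0,0]]]}}

```text
clock: 27.22
eef_pos: [430.7, -134.3, 56.4]
tcp_rot: [3.138, -0.0, -0.324]
contact_force: [-6.9, -19.9, 4.2]
opening: -0.004
```

Call:
{"fn": "servo_tool", "kwargs": {"rows": [[0,[0,4,0],[0,0,0]],[0,[0,20,0],[0,0,0]],[0,[0,10,-50],[0,0,0]],[0,[0,0,-60],[0,0,0]],[0,[-60,0,-60],[0,0,0]],[0,[-60,0,0],[0,0,0]],[0,[-30,50,0],[0,0,0]],[0,[0,0,0],[0,0,0]]]}}

```text
clock: 28.22
eef_pos: [274.7, -169.7, 210.4]
tcp_rot: [3.141, 0.0, -0.33]
contact_force: [1.9, -0.8, 1.0]
opening: -0.0
```

```bash
python3 -c "
from h import *
st()
f=grab_frame('scene')
for m in trace('scene','keeper')+trace('scene','stylus'):
    p=np.argwhere(m['mask'])[:,::-1].astype(np.float32); q=p.mean(0); d=np.linalg.svd(p-q,full_matrices=False)[2][0]; t=(p-q)@d
    print(round(m['conf'],2),len(p),[ray('scene',q+d*k,z).round(1).tolist() for k in (t.min(),t.max()) for z in (63,42)])
for th in ('mouse','tumbler','pencil_cup'): print(th,[c2w('scene',b['centre']).round() for b in boxes_of('scene',th)[:1]])
print('closed end px',proj('scene',kp(0,0,95,z=63)[0])-[205,190],'hinge',proj('scene',[*HG,66])-[205,190])
cv2.imwrite('pics/end.png',cv2.convertScaleAbs(cv2.resize(f[190:265,205:305],(800,600),interpolation=cv2.INTER_CUBIC),alpha=1.1))"
```

```text
28.225 [ 274.7 -169.7  210.4] [ 1.7999e+02  1.0000e-02 -1.8890e+01] F [ 1.89 -0.81  0.99] op -0.0 q [-0.56 -0.13  2.24 -0.    1.03  1.34]
0.61 74 [[264.1, -296.2, 63.0], [253.3, -287.6, 42.0], [328.8, -340.9, 63.0], [318.9, -332.9, 42.0]]
0.6 329 [[223.3, -610.5, 63.0], [211.9, -606.4, 42.0], [365.9, -655.0, 63.0], [356.6, -651.6, 42.0]]
0.4 667 [[587.1, 589.4, 63.0], [581.0, 610.9, 42.0], [647.0, 387.5, 63.0], [641.8, 406.1, 42.0]]
0.38 1128 [[707.3, -135.6, 63.0], [703.0, -124.7, 42.0], [765.8, -281.9, 63.0], [762.3, -273.1, 42.0]]
0.71 193 [[511.8, -3.5, 63.0], [504.6, 9.4, 42.0], [468.9, -130.0, 63.0], [461.1, -119.0, 42.0]]
mouse [array([749., -57.,  29.])]
tumbler [array([ 752., -248.,  164.])]
pencil_cup [array([621., 449.,  98.])]
closed end px [23.85345771 18.12117191] hinge [42.77936332 36.45645734]
```

View pics/end.png

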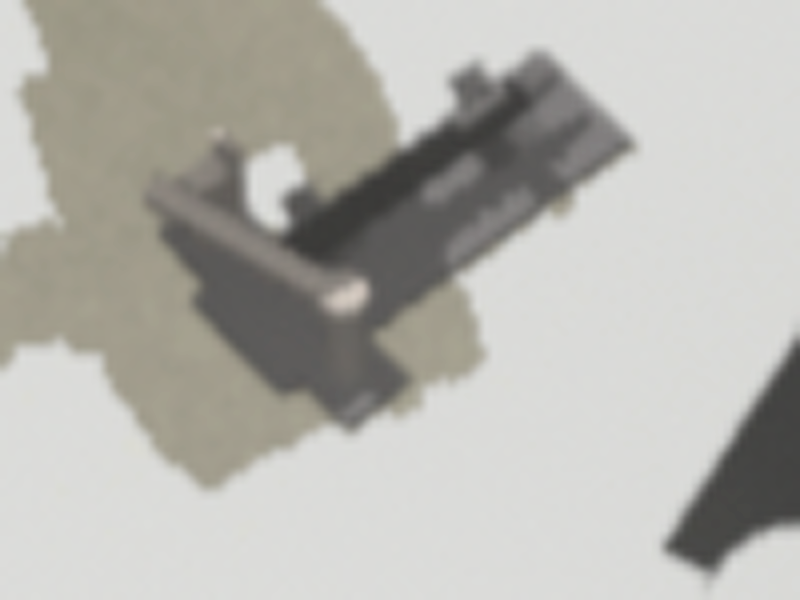

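```bash
python3 -c "
from h import *
e=ray('scene',[205+(163)/8,190+(190)/8],63);print(e)
for a in (0,.1,.2,.3,.4,.5): print(a,(proj('scene',kp(a,0,95,z=63)[0])-[205,190])*8+4)
print('catch jaw',(proj('scene',kp(0,0,86,z=52)[0])-[205,190])*8+4,'stop top',(proj('scene',kp(0,-10,86,z=64)[0])-[205,190])*8+4)
grab_frame('top')
for m in trace('top','keeper')[:4]:
    p=np.argwhere(m['mask'])[:,::-1].astype(np.float32); q=p.mean(0); d=np.linalg.svd(p-q,full_matrices=False)[2][0]; t=(p-q)@d
    print(round(m['conf'],2),len(p),[ray('top',q+d*k,63).round(1).tolist() for k in (t.min(),t.max())])
"
```

```text
[ 409.06315884 -135.82620648   63.        ]
0 [194.82766169 148.96937525]
0.1 [177.14938633 162.57177831]
0.2 [161.05252668 177.58155346]
0.3 [146.70054661 193.86674305]
0.4 [134.24361466 211.28187603]
0.5 [123.81689579 229.66874808]
catch jaw [210.46905741 178.11993572] stop top [228.11918304 148.0060394 ]
0.83 504 [[376.0, -669.6, 63.0], [237.3, -626.5, 63.0]]
0.55 194 [[505.7, -143.3, 63.0], [403.0, -136.0, 63.0]]
0.42 72 [[320.0, -329.1, 63.0], [277.6, -299.3, 63.0]]
0.23 3601 [[590.7, 141.7, 63.0], [570.5, 337.7, 63.0]]
```

The bar was home at a = 0 under 20 N. The last picture shows it about 0.27 rad open: its end is at (163,190) in the crop, where closed would be about (195,149). It seems to have sprung back when I let go quickly, so I'll close it again and ease off slowly.

```bash
python3 -c "
from h import *
P=kp(.35,32,z=130);print(P[0]);plan(*P,0,n=4)
Q=kp(.35,32,z=57);plan(*Q,0,n=2,start=P)
S=kp(.2,16,z=57);plan(*S,0,n=4,start=Q)
T=kp(.04,15,z=57);plan(*T,0,n=5,start=S)"
```

```text
[np.float64(432.8326282506546), np.float64(-175.83849584599923), 130]
4 [[0,[37.3,-10.6,20.1],[-0.01,0.01,-5.0]],[0,[38.1,-7.3,20.1],[-0.01,0.01,-5.0]],[0,[38.6,-3.9,20.1],[-0.01,0.01,-5.0]],[0,[38.8,-0.5,20.1],[-0.01,0.01,-5.0]]]
2 [[0,[0.0,-0.0,36.5],[0.0,0.0,0.0]],[0,[0.0,-0.0,36.5],[0.0,0.0,0.0]]]
4 [[0,[-0.4,-6.5,-0.0],[-0.0,-0.0,2.15]],[0,[-0.7,-6.5,-0.0],[-0.0,-0.0,2.15]],[0,[-0.9,-6.4,-0.0],[-0.0,-0.0,2.15]],[0,[-1.1,-6.4,-0.0],[-0.0,-0.0,2.15]]]
5 [[0,[-0.3,-2.3,-0.0],[0.0,-0.0,1.83]],[0,[-0.4,-2.3,-0.0],[0.0,-0.0,1.83]],[0,[-0.5,-2.3,-0.0],[0.0,-0.0,1.83]],[0,[-0.5,-2.3,-0.0],[0.0,-0.0,1.83]],[0,[-0.6,-2.3,-0.0],[0.0,-0.0,1.83]]]
```

Call:
{"fn": "servo_tool", "kwargs": {"rows": [[0,[37,-11,20],[0,0,-5]],[0,[38,-7,20],[0,0,-5]],[0,[39,-4,20],[0,0,-5]],[0,[39,0,20],[0,0,-5]],[0,[0,0,0],[0,0,0]],[0,[0,0,36],[0,0,0]],[0,[0,0,34],[0,0,0]],[0,[0,0,0],[0,0,0]]]}}

```text
clock: 29.62
eef_pos: [430.3, -175.8, 59.1]
tcp_rot: [-3.14, 0.005, 0.023]
contact_force: [-0.8, 0.1, 1.1]
opening: 0.001
```

```bash
python3 -c "
from h import *
st();S=kp(.2,16,z=57);plan(*S,0,n=4)"
```

```text
29.625 [ 430.3 -175.8   59.1] [-179.88    0.27    1.34] F [-0.75  0.1   1.15] op 0.1 q [-0.39  0.37  2.1  -0.    0.68  1.16]
4 [[0,[0.2,-6.4,0.5],[-0.02,0.07,2.12]],[0,[-0.0,-6.4,0.5],[-0.02,0.07,2.12]],[0,[-0.3,-6.4,0.5],[-0.02,0.07,2.12]],[0,[-0.5,-6.4,0.5],[-0.02,0.07,2.12]]]
```

Call:
{"fn": "servo_tool", "kwargs": {"rows": [[0,[0,-6.4,0.5],[0,0,2.1]],[0,[0,-6.4,0.5],[0,0,2.1]],[0,[-0.3,-4.4,0.5],[0,0,2.1]],[0,[-0.5,-3.4,0],[0,0,2.1]],[0,[-0.3,-2.5,0],[0,0,1.8]],[0,[-0.4,-2.5,0],[0,0,1.8]],[0,[0,0,0],[0,0,0]]]}}

```text
clock: 30.5
eef_pos: [432.3, -151.2, 59.5]
tcp_rot: [3.142, -0.001, -0.186]
contact_force: [0.6, 0.1, 0.9]
opening: -0.004
```

```bash
python3 -c "
from h import *
st();T=kp(.03,15,z=57);plan(*T,0,n=5)"
```

```text
30.5 [ 432.3 -151.2   59.5] [ 1.800e+02 -3.000e-02 -1.067e+01] F [0.63 0.08 0.88] op -0.3 q [-0.34  0.36  2.12  0.    0.67  1.42]
5 [[0,[-0.9,-2.6,0.5],[0.0,-0.01,1.24]],[0,[-0.9,-2.6,0.5],[0.0,-0.01,1.24]],[0,[-1.0,-2.5,0.5],[0.0,-0.01,1.24]],[0,[-1.0,-2.5,0.5],[0.0,-0.01,1.24]],[0,[-1.1,-2.5,0.5],[0.0,-0.01,1.24]]]
```

Call:
{"fn": "servo_tool", "kwargs": {"rows": [[0,[-0.7,-2.6,0],[0,0,1.2]],[0,[-0.7,-2.6,0],[0,0,1.2]],[0,[-0.7,-2.5,0],[0,0,1.2]],[0,[-0.7,-2.5,0],[0,0,1.2]],[0,[-0.7,-2.5,0],[0,0,1.2]],[0,[0,-1,0],[0,0,0]],[0,[0,-1,0],[0,0,0]],[0,[0,0,0],[0,0,0]]]}}

```text
clock: 31.5
eef_pos: [432.0, -136.1, 59.0]
tcp_rot: [3.141, 0.0, -0.29]
contact_force: [-0.3, -1.1, 0.9]
opening: 0.003
```

Call:
{"fn": "servo_tool", "kwargs": {"rows": [[0,[0,-0.5,0],[0,0,0.8]],[0,[0,-0.5,0],[0,0,0.8]],[0,[0,0,0],[0,0,0]]]}}

```text
clock: 31.88
eef_pos: [432.0, -135.5, 59.0]
tcp_rot: [3.141, 0.001, -0.319]
contact_force: [-3.4, -5.3, 0.6]
opening: -0.001
```

Call:
{"fn": "servo_tool", "kwargs": {"rows": [[0,[0,0.3,0],[0,0,0]],[0,[0,0.3,0],[0,0,0]],[0,[0,0.3,0],[0,0,0]],[0,[0,0.3,0],[0,0,0]],[0,[0,0.3,0],[0,0,0]],[0,[0,0.3,0],[0,0,0]],[0,[0,0.3,0],[0,0,0]],[0,[0,0,0],[0,0,0]]]}}

```text
clock: 32.88
eef_pos: [431.8, -137.2, 59.0]
tcp_rot: [-3.142, -0.0, -0.319]
contact_force: [1.4, 0.5, -0.2]
opening: 0.006
```

```bash
python3 -c "
from h import *
st();grab_frame('scene')
for m in trace('scene','keeper')[:4]:
    p=np.argwhere(m['mask'])[:,::-1].astype(np.float32); q=p.mean(0); d=np.linalg.svd(p-q,full_matrices=False)[2][0]; t=(p-q)@d
    print(round(m['conf'],2),len(p),[ray('scene',q+d*k,63).round(1).tolist() for k in (t.min(),t.max())])"
```

```text
32.875 [ 431.8 -137.2   59. ] [-180.     -0.    -18.25] F [ 1.42  0.5  -0.21] op 0.5 q [-0.31  0.35  2.13  0.    0.66  1.58]
0.84 336 [[223.3, -610.7, 63.0], [366.6, -654.3, 63.0]]
0.57 72 [[440.8, -123.8, 63.0], [504.4, -145.6, 63.0]]
```

Call:
{"fn": "servo_tool", "kwargs": {"rows": [[0,[0,0.5,0],[0,0,0]],[0,[0,1,0],[0,0,0]],[0,[0,2,0],[0,0,0]],[0,[0,4,0],[0,0,0]],[0,[0,8,0],[0,0,0]],[0,[0,15,0],[0,0,0]],[0,[0,0,-40],[0,0,0]],[0,[0,0,-60],[0,0,0]]]}}

```text
clock: 33.98
eef_pos: [420.6, -166.7, 158.9]
tcp_rot: [-3.141, 0.004, -0.319]
contact_force: [1.6, -0.7, 0.3]
opening: -0.007
```

Call:
{"fn": "servo_tool", "kwargs": {"rows": [[0,[-30,0,-50],[0,0,0]],[0,[-50,20,0],[0,0,0]],[0,[-50,30,0],[0,0,0]],[0,[0,0,0],[0,0,0]]]}}

```text
clock: 34.48
eef_pos: [279.5, -173.2, 208.8]
tcp_rot: [3.141, 0.001, -0.322]
contact_force: [1.1, -0.2, 1.3]
opening: -0.001
```

```bash
python3 -c "
from h import *
st()
for n in ('scene','top'):
  f=grab_frame(n)
  for th in ('keeper','stylus'):
   for m in trace(n,th):
    p=np.argwhere(m['mask'])[:,::-1].astype(np.float32); q=p.mean(0); d=np.linalg.svd(p-q,full_matrices=False)[2][0]; t=(p-q)@d
    if 200<len(p)*0+ray(n,q,60)[0] and abs(ray(n,q,60)[0]-470)<60 and abs(ray(n,q,60)[1]+90)<80: print(n,th,round(m['conf'],2),len(p),[ray(n,q+d*k,63 if th=='keeper' else 42).round(1).tolist() for k in (t.min(),t.max())])
  if n=='scene': print('closed end px',(proj('scene',kp(0,0,95,z=63)[0])-[205,190])*8+4);cv2.imwrite('pics/end2.png',cv2.convertScaleAbs(cv2.resize(f[190:265,205:305],(800,600),interpolation=cv2.INTER_CUBIC),alpha=1.1))"
```

```text
34.475 [ 279.5 -173.2  208.8] [ 1.7998e+02  6.0000e-02 -1.8430e+01] F [ 1.08 -0.21  1.31] op -0.1 q [-0.56 -0.11  2.23 -0.    1.02  1.33]
scene keeper 0.46 69 [[409.3, -113.8, 63.0], [502.3, -143.5, 63.0]]
scene stylus 0.6 145 [[505.4, 9.0, 42.0], [464.0, -109.9, 42.0]]
closed end px [194.82766169 148.96937525]
top keeper 0.76 138 [[504.6, -145.1, 63.0], [410.9, -112.9, 63.0]]
top stylus 0.82 246 [[507.6, 7.3, 42.0], [463.2, -122.1, 42.0]]
top stylus 0.58 153 [[508.1, -147.8, 42.0], [411.8, -114.1, 42.0]]
top stylus 0.25 1358 [[507.2, 21.4, 42.0], [445.6, -152.0, 42.0]]
```

Both cameras now put the bar along azimuth 161–162°, and closed is 161.4°. The stylus is back where it lay at the start, so I'm handing in.

```bash
python3 -c "
from rig import sign_off
print(sign_off())"
```

```text
the job is handed in; nothing more can be done
None
```

The job is handed in after about 34.5 s of the 72 s allowed. I pressed the ring, cross and square in that order with the stylus slanted 45° tip-down. I then laid it back in the rest and closed the retaining arm.

- **Presses:** the force peaked at roughly 3–4 N (about 2 mm of give), and I held each mark for about 0.5 s or a little longer. By my estimate the tip was within about 4 mm of the ring's centre and about 1 mm of the cross and square targets. The nib itself was hard to see in the pictures.
- **Stylus:** it is back across both notches, within about 3 mm of where it lay at the start.
- **Retaining arm:** after the first closing it sprang about 0.27 rad open when I let go quickly from 20 N. I closed it again with about 5 N and eased off slowly. Both cameras then put it within about 1° of closed.
- **Other objects:** a scene-camera check after the first closing put the mouse, tumbler and pencil cup within about 5 mm of their starting positions, which is the detector's error. I did not repeat it after the second closing.
- **Unresolved:**
  - An upward force of up to 15 N appeared once while pushing the arm. I put it down to friction from lowering the finger against it.
  - The closing picture could not be viewed because the 12-picture limit was reached, so the final state rests on those measurements.

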